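Square copper bars into the clamping fixture and lock the hold-down lever

TASK

Get the copper bus bars ready for plating: lay every bar flat on the bed of the fixture, side by side with their length running front to back, and push them up square so that the first is flush against the side fence, each next one flush against its neighbour, and all of them have their end flush against the back fence. Then squeeze the release button in the grip of the raised lever and, keeping it squeezed, swing the lever fully down so that its foot holds the bars and the catch locks. Leave the bars tight in the corner and do not disturb the other things on the bench.

Things in the scene. Friction and masses are not known exactly. Their poses are not given: they have to be found in the camera images.
- fixture: aluminium clamping fixture bolted down, 250 x 200 mm. Origin at table height; x to its back (away from the robot), y left, z up. In its frame (mm): flat bed top at z 12, x -135 to 115, y -115 to 85, open at front and right. Back fence: steel strip, face x = 35, y -112 to 80. Side fence, left: face y = 65, x -105 to 35. Both stand 22 above the bed. Lever bracket behind the back fence
- fixture_corner (a point): inner corner of the two fences at bed height, (35, 65, 12) mm in the fixture's frame; same axes. Seated bars have their centres, in the fixture's frame, at x -25, z 22 and y 49, 17, -15, -47 mm, counted from the side fence. With the lever up its foot (120 mm wide) juts out at 140 to 160 mm above the table to x = 38 mm; no part of the lever is farther forward
- bar_a_centre (a point): centre of a copper bus bar 120 x 32 x 20 mm, 0.3 kg, three dark bolt holes marked on top; 10 mm above its underside; x along the 120 mm length, y across, z up. All bars are alike; three or four are there (an absent one reads None). It starts lying flat on the table
- bar_b_centre (a point): centre of a copper bus bar 120 x 32 x 20 mm, 0.3 kg, three dark bolt holes marked on top; 10 mm above its underside; x along the 120 mm length, y across, z up. All bars are alike; three or four are there (an absent one reads None). It starts lying flat on the table
- bar_c_centre (a point): centre of a copper bus bar 120 x 32 x 20 mm, 0.3 kg, three dark bolt holes marked on top; 10 mm above its underside; x along the 120 mm length, y across, z up. All bars are alike; three or four are there (an absent one reads None). It starts lying flat on the table
- bar_d_centre (a point): centre of a copper bus bar 120 x 32 x 20 mm, 0.3 kg, three dark bolt holes marked on top; 10 mm above its underside; x along the 120 mm length, y across, z up. All bars are alike; three or four are there (an absent one reads None). It starts lying flat on the table
- lever (a joint): hold-down lever: 1.55 rad = up (start, nearly upright), 0 = fully down and locked, grip towards the robot over the front of the bars. A catch locks it at both ends (0.05 rad give) unless the button is pressed over 5 mm. In between it moves against about 2.5 N at the grip and stays where left. It can be raised again likewise. At the bottom its sprung rubber foot presses the bars with about 5 N
- lever_hinge (a point): lever's hinge axis, at (85, 2, 75) mm in the fixture's frame, along the fixture's y. This point turns with the lever. Lever grip: black bar 26 mm wide (fixture y), 28 mm high, 105 mm long; on its right side (fixture -y) the round grey release button, 24 mm across, opposite it on the left a round fixed pad 2 mm proud
- lever_grip (a point): middle of the grip at the button, 197 mm from the hinge; the line from hinge to here stands (joint lever + 0.153) rad above the fixture's -x direction, in its x-z plane. The grip runs on 38 mm past it to its free end. It lies midway between the outer faces of pad and pressed-in button (then 30 mm apart; 38 mm with the button out). Turns with the lever
- release_button (a joint): travel of the button: 0 = out, 0.008 m = fully in, towards fixture +y; spring 4 N at rest, 8 N fully in. Squeezing button and pad between two fingers from both sides of the grip presses it. Let go in mid swing it stays about 5 mm in, its pin resting on the catch plate; at the very bottom it springs out and locks
- beaker: a clear plastic beaker 57 mm wide, 71 mm high: a bystander, not to be disturbed; origin at the centre of its underside
- black_tape: a roll of black tape, 55 mm across, 19 mm high: a bystander, not to be disturbed; origin at the centre of its underside
- pliers: small flat pliers, 146 mm long, lying on the table: a bystander, not to be disturbed; origin at the centre of its underside

How it is judged (in metres and radians):
On the way, in this order (a step that is already met when the one before it is completed fails the run):
1. all bars lie flush and square in the fence corner while the lever is still up (x of bar_a_centre in the frame of fixture between -0.028 and -0.022 m and z of bar_a_centre in the frame of fixture between 0.019 and 0.025 m and angle between the x axis of each of bar_a_centre, bar_b_centre, bar_c_centre, bar_d_centre and the x axis of fixture, either way round below 0.04 rad and (y of bar_a_centre in the frame of fixture between 0.046 and 0.052 m or y of bar_a_centre in the frame of fixture between 0.014 and 0.02 m or y of bar_a_centre in the frame of fixture between -0.018 and -0.012 m or y of bar_a_centre in the frame of fixture between -0.05 and -0.044 m) and x of bar_b_centre in the frame of fixture between -0.028 and -0.022 m and z of bar_b_centre in the frame of fixture between 0.019 and 0.025 m and (y of bar_b_centre in the frame of fixture between 0.046 and 0.052 m or y of bar_b_centre in the frame of fixture between 0.014 and 0.02 m or y of bar_b_centre in the frame of fixture between -0.018 and -0.012 m or y of bar_b_centre in the frame of fixture between -0.05 and -0.044 m) and x of bar_c_centre in the frame of fixture between -0.028 and -0.022 m and z of bar_c_centre in the frame of fixture between 0.019 and 0.025 m and (y of bar_c_centre in the frame of fixture between 0.046 and 0.052 m or y of bar_c_centre in the frame of fixture between 0.014 and 0.02 m or y of bar_c_centre in the frame of fixture between -0.018 and -0.012 m or y of bar_c_centre in the frame of fixture between -0.05 and -0.044 m) and x of bar_d_centre in the frame of fixture between -0.028 and -0.022 m and z of bar_d_centre in the frame of fixture between 0.019 and 0.025 m and (y of bar_d_centre in the frame of fixture between 0.046 and 0.052 m or y of bar_d_centre in the frame of fixture between 0.014 and 0.02 m or y of bar_d_centre in the frame of fixture between -0.018 and -0.012 m or y of bar_d_centre in the frame of fixture between -0.05 and -0.044 m) and (y of bar_a_centre in the frame of fixture between 0.046 and 0.052 m or y of bar_b_centre in the frame of fixture between 0.046 and 0.052 m or y of bar_c_centre in the frame of fixture between 0.046 and 0.052 m or y of bar_d_centre in the frame of fixture between 0.046 and 0.052 m) and (y of bar_a_centre in the frame of fixture between 0.014 and 0.02 m or y of bar_b_centre in the frame of fixture between 0.014 and 0.02 m or y of bar_c_centre in the frame of fixture between 0.014 and 0.02 m or y of bar_d_centre in the frame of fixture between 0.014 and 0.02 m) and (y of bar_a_centre in the frame of fixture between -0.018 and -0.012 m or y of bar_b_centre in the frame of fixture between -0.018 and -0.012 m or y of bar_c_centre in the frame of fixture between -0.018 and -0.012 m or y of bar_d_centre in the frame of fixture between -0.018 and -0.012 m) and value of joint lever above 1.4 rad), for 0.2 s.
2. with the button pressed, the lever is on its way down (value of joint release_button above 0.004 m and value of joint lever between 0.2 and 1.2 rad), for 0.1 s.
At the end, for the whole second after the job is handed in: every bar present lies flat on the bed, within 3 mm of its seated place flush against the back fence and side fence or neighbour (no place left empty between) and within 0.04 rad of square; the lever is down (below 0.06 rad) with the button sprung out (below 2 mm) (x of bar_a_centre in the frame of fixture between -0.028 and -0.022 m and z of bar_a_centre in the frame of fixture between 0.019 and 0.025 m and angle between the x axis of each of bar_a_centre, bar_b_centre, bar_c_centre, bar_d_centre and the x axis of fixture, either way round below 0.04 rad and (y of bar_a_centre in the frame of fixture between 0.046 and 0.052 m or y of bar_a_centre in the frame of fixture between 0.014 and 0.02 m or y of bar_a_centre in the frame of fixture between -0.018 and -0.012 m or y of bar_a_centre in the frame of fixture between -0.05 and -0.044 m) and x of bar_b_centre in the frame of fixture between -0.028 and -0.022 m and z of bar_b_centre in the frame of fixture between 0.019 and 0.025 m and (y of bar_b_centre in the frame of fixture between 0.046 and 0.052 m or y of bar_b_centre in the frame of fixture between 0.014 and 0.02 m or y of bar_b_centre in the frame of fixture between -0.018 and -0.012 m or y of bar_b_centre in the frame of fixture between -0.05 and -0.044 m) and x of bar_c_centre in the frame of fixture between -0.028 and -0.022 m and z of bar_c_centre in the frame of fixture between 0.019 and 0.025 m and (y of bar_c_centre in the frame of fixture between 0.046 and 0.052 m or y of bar_c_centre in the frame of fixture between 0.014 and 0.02 m or y of bar_c_centre in the frame of fixture between -0.018 and -0.012 m or y of bar_c_centre in the frame of fixture between -0.05 and -0.044 m) and x of bar_d_centre in the frame of fixture between -0.028 and -0.022 m and z of bar_d_centre in the frame of fixture between 0.019 and 0.025 m and (y of bar_d_centre in the frame of fixture between 0.046 and 0.052 m or y of bar_d_centre in the frame of fixture between 0.014 and 0.02 m or y of bar_d_centre in the frame of fixture between -0.018 and -0.012 m or y of bar_d_centre in the frame of fixture between -0.05 and -0.044 m) and (y of bar_a_centre in the frame of fixture between 0.046 and 0.052 m or y of bar_b_centre in the frame of fixture between 0.046 and 0.052 m or y of bar_c_centre in the frame of fixture between 0.046 and 0.052 m or y of bar_d_centre in the frame of fixture between 0.046 and 0.052 m) and (y of bar_a_centre in the frame of fixture between 0.014 and 0.02 m or y of bar_b_centre in the frame of fixture between 0.014 and 0.02 m or y of bar_c_centre in the frame of fixture between 0.014 and 0.02 m or y of bar_d_centre in the frame of fixture between 0.014 and 0.02 m) and (y of bar_a_centre in the frame of fixture between -0.018 and -0.012 m or y of bar_b_centre in the frame of fixture between -0.018 and -0.012 m or y of bar_c_centre in the frame of fixture between -0.018 and -0.012 m or y of bar_d_centre in the frame of fixture between -0.018 and -0.012 m) and value of joint lever below 0.06 rad and value of joint release_button below 0.002 m); the robot touches nothing.
It fails at once if a bystander was pushed more than 40 mm (distance of any of beaker, black_tape, pliers from where it was at the start of the episode above 0.04 m).
Of bar_a, bar_b, bar_c, bar_d only 3 to 4 are there at a start; the rules pass over those that are not, and their reading is None.
At some moment in a run one of bar_a, bar_b, bar_c, bar_d may be knocked a few centimetres aside while the robot is not near it.
Once in a run the grip may slacken for a moment while it holds something.
It also fails if it takes over 210 s, if anything falls off the work surface, if the arm or the gripper's body presses on something with over 40 N, if the wrist force passes 120 N, or if a joint passes its speed limit or range.

ROBOT

A 6-joint arm with a two-finger parallel gripper is mounted at the origin on a cart in front of the work surface, level with it; the furniture and walls round the work are solid. World frame = base frame: x ahead of the robot, y to its left, z up, the work surface at z = 0. Lengths are in mm, angles in rad, forces in N, time in s.
With the tool pointing down it reaches from about 350 to 975 mm from the base axis. Payload 7.1 kg.
Tool frame: the origin (TCP) lies at the centre of the arm's flange, where the gripper is bolted on; the fingertips stand 182 mm ahead of it and the grasp point (between the pads) lies 163 mm ahead of it; x points along the fingers, y is the direction in which the jaws open and shut, and the axes are right-handed (so a half turn about x gives the same grasp; the last joint's range is limited). The gripper opens to 88 mm and grips with 3 to 60 N. Pads are 20 mm wide; open, the fingers measure 115 mm over their backs; the gripper's body (75 mm by 178 mm) begins 61 mm behind the grasp point.
Start: joints at [-1.27, 0.423, 1.63, -0, 1.089, -0.019], TCP at [196.503, -593.29, 404.675] pointing down, gripper open.
Joint ranges: [-3, 3], [-0.9, 2.11], [0.09, 2.58], [-1.31, 4.45], [0.11, 2.69], [-2.54, 2.54]. Speed limits (rad/s): [2.39, 2.39, 3.01, 3.14, 3.14, 3.14].

INTERFACE

Orientations are given as a rotation vector (axis times angle).
In Python, from workcell import readout, viewer, workorder, models gives the robot as it stands. The module is installed in compiled form; this text tells all that it offers.
- The arm moves only by the tool apply_moves, never from a script. Its argument "commands" is a list that holds one entry, the list of rows, each a list of 4 numbers: the shift along the world's x, y, z in m, then the turn about the world's z in rad. A call has 1 to 8 rows; each row is the pose to reach, as a shift and turn from the pose commanded when the call began; what a row does not reach only later rows make up. A row lasts 1/8 s, in which the tool goes at most 62.5 mm and 10.7 degrees, less where a joint would pass 70% of its speed; a pose out of reach is approached as far as the arm can. A call with a gripper value outside its range is refused whole. "gripper" is the finger opening in m, from 0 to 0.0878, set as the call begins (left out, the last holds). The fingers move at their own pace and stop on an object; the grip force is fixed at half the most. Time passes only in rows, so rows that repeat a pose let the fingers close. It gives the time, the measured TCP pose, the force and the opening at its end, in the units of the state.
- readout.get_obs(): the state, without advancing time (a new reading comes with each control period).
- viewer.get_image(name): name is "scene" or "side" or "wrist"; returns a dict with "color" (400x640x3 uint8, red, green, blue), "vertical_fov" (degrees; the focal length in pixels is half the picture's height over the tangent of half this angle, whatever the lens; pixels are square), "cx", "cy" (the principal point, pixels), "rvec" (rotation vector, rad) and "tvec" (3), from world to camera coordinates, as OpenCV has them. Camera axes: x right, y down, z forward; pixel columns grow to the right and rows downward; lengths in mm; the calibration is good to about 2 mm. A picture is of the moment at which its call begins. There is no depth.
- workorder.close_job(): hands the job in, once; it reports no verdict.
Trained networks look in the newest picture that a camera, given by its name, has taken for a name from the list of things; names that differ only in an ending like _2 or _b are one class to them, and where a whole thing is asked for, a point or a joint stands for the part that bears it (a point fixed in the world has none). Each returns a list of dicts, best first, with "conf" (0 to 1); they miss things now and then, are a little off and sometimes report something else, mostly with a low value. They report only what shows in the picture. A call takes as long as a camera call.
- models.search_frame(camera, label): "position" ([x, y, z] in mm, in world coordinates, good to about 4 mm: the middle of the surface that is visible of it).
- models.place_of(camera, label): "position" ([x, y, z] in mm, in world coordinates, good to about 4 mm: a listed point, or the origin of a listed thing).
The state is a dict: "t": time; "qpos": joint angles; "qvel": joint speeds; "joint_torque": joint torques, N m; "ee_pos": TCP position; "orientation": TCP orientation; "ft_force": force on the tool from outside, world axes, zero at the start; "moment": the same for the moment, N m; "width": finger opening in mm.
Only numpy, scipy, OpenCV 4.12 (cv2) and the standard library are available. Lean on these libraries where they do the work, as an engineer would, in place of code of your own. Each camera call takes 0.05 s, during which the arm holds its last target.

## Working session

There is one attempt and no reset: what is moved stays moved. The work goes in short steps, Python scripts to look and compute and a tool call to move; the robot and the scene stay as the last step left them, time stands still between calls to the robot, and variables do not carry over. Pictures are saved under pics/ and viewed, and the job is handed in when it is done.

Besides the shell and the picture viewer there is one more tool, called after "Request:" as name(argument=value, ...), one argument or row to a line, values as JSON. apply_moves: Moves the arm, as the interface text tells. Its arguments: {"type":"object","properties":{"commands":{"type":"array","items":{"type":"array","items":{"type":"array","items":{"type":"number"}}}},"gripper":{"type":"number"}},"required":["commands"]}

```bash
mkdir -p pics; cat > h.py <<'E'
import numpy as np, cv2
from workcell import readout, viewer, workorder, models
def snap(cam,fn):
    im=viewer.get_image(cam); cv2.imwrite('pics/'+fn,im['color'][:,:,::-1]); return im
def cam(im):
    R,_=cv2.Rodrigues(np.array(im['rvec'],float)); f=200/np.tan(np.radians(im['vertical_fov']/2))
    return R,np.array(im['tvec'],float).ravel(),f,im['cx'],im['cy']
def proj(im,P):
    R,t,f,cx,cy=cam(im); p=np.atleast_2d(P)@R.T+t; return np.c_[f*p[:,0]/p[:,2]+cx,f*p[:,1]/p[:,2]+cy]
def unproj(im,uv,z):
    R,t,f,cx,cy=cam(im); uv=np.atleast_2d(np.array(uv,float)); d=np.c_[(uv[:,0]-cx)/f,(uv[:,1]-cy)/f,np.ones(len(uv))]@R
    c=-R.T@t; s=(z-c[2])/d[:,2]; return c+s[:,None]*d
E
python3 - <<'E'
from h import *
o=readout.get_obs(); print({k:np.round(v,3) for k,v in o.items()})
for c in ['scene','side','wrist']: 
    im=snap(c,c+'0.png'); R,t,f,cx,cy=cam(im); print(c,f,cx,cy,(-R.T@t).round(),R.round(2).tolist())
for c in ['scene','side']:
  for l in ['fixture','fixture_corner','bar_a_centre','lever_grip','lever_hinge','beaker','black_tape','pliers']:
    print(c,l,[(np.round(d['position']),round(d['conf'],2)) for d in models.place_of(c,l)])
E
```

```text
{'t': np.float64(0.0), 'qpos': array([-1.27 ,  0.424,  1.631, -0.   ,  1.089, -0.019]), 'qvel': array([ 0.001,  0.001, -0.   ,  0.   , -0.   , -0.   ]), 'joint_torque': array([ 1.0000e-03, -5.4463e+01, -2.7366e+01,  6.4000e-02,  2.3000e-02,
       -0.0000e+00]), 'ee_pos': array([ 196.419, -593.04 ,  403.901]), 'orientation': array([ 2.049,  0.332, -2.049]), 'ft_force': array([ 0.174,  0.318, -0.443]), 'moment': array([-0.004, -0.043, -0.035]), 'width': np.float64(87.95)}
scene 456.4796168608036 317.41575337586846 203.98718162896577 [ -38.  929. 1246.] [[-0.85, -0.53, 0.02], [-0.39, 0.59, -0.71], [0.37, -0.61, -0.7]]
side 467.340406357846 324.25935478738785 199.34489058938382 [-200.  843.  798.] [[-0.77, -0.64, -0.0], [-0.32, 0.39, -0.87], [0.56, -0.66, -0.5]]
wrist 303.14332512576755 323.9120715938165 199.15023092909072 [ 260. -572.  384.] [[0.31, -0.95, -0.0], [-0.92, -0.3, 0.25], [-0.23, -0.08, -0.97]]
scene fixture [(array([577.,  49.,  -6.]), 0.83)]
scene fixture_corner [(array([623., 116.,  13.]), 0.59)]
scene bar_a_centre [(array([ 608., -278.,   11.]), 0.75)]
scene lever_grip [(array([689.,  43., 267.]), 0.85)]
scene lever_hinge [(array([658.,  45.,  75.]), 0.86), (array([622., 113.,  13.]), 0.75)]
scene beaker [(array([ 730., -324.,    3.]), 0.75)]
scene black_tape [(array([712., 311.,  -5.]), 0.47)]
scene pliers [(array([ 435., -482.,   -2.]), 0.68)]
side fixture [(array([579.,  51.,   1.]), 0.66), (array([ 608., -278.,   10.]), 0.56)]
side fixture_corner [(array([622., 115.,  13.]), 0.76)]
side bar_a_centre [(array([ 608., -279.,    8.]), 0.62)]
side lever_grip [(array([690.,  40., 270.]), 0.63)]
side lever_hinge [(array([662.,  45.,  75.]), 0.6)]
side beaker [(array([ 723., -329.,   -1.]), 0.65)]
side black_tape [(array([712., 310.,  -0.]), 0.61)]
side pliers [(array([ 438., -481.,    2.]), 0.52)]
```

View pics/scene0.png

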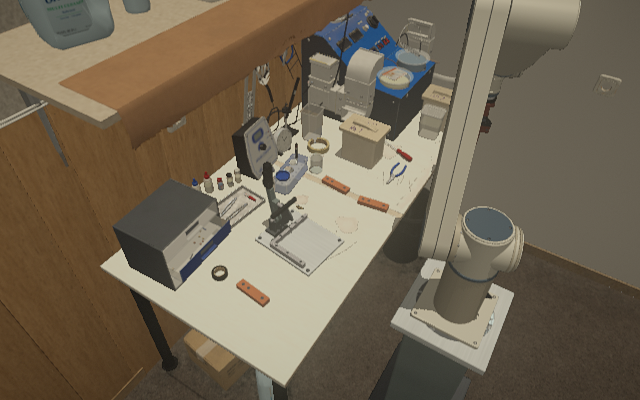

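View pics/side0.png

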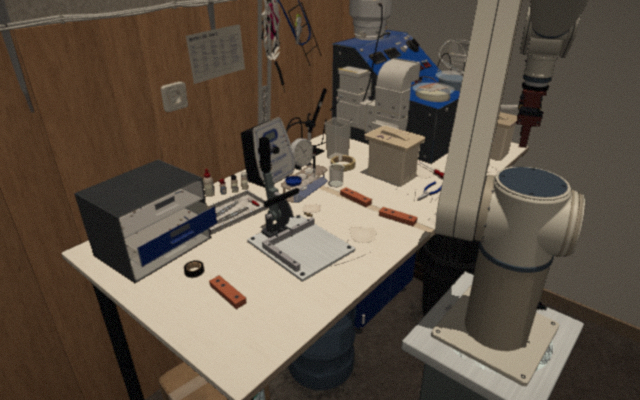

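View pics/wrist0.png

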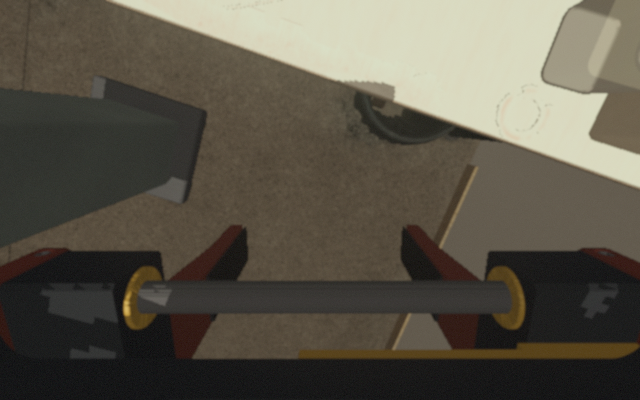

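```bash
python3 - <<'E'
import cv2
a=cv2.imread('pics/scene0.png')[150:320,190:440]; cv2.imwrite('pics/s0z.png',cv2.resize(a,None,fx=3.2,fy=3.2,interpolation=cv2.INTER_CUBIC))
a=cv2.imread('pics/side0.png')[110:310,180:440]; cv2.imwrite('pics/d0z.png',cv2.resize(a,None,fx=3,fy=3,interpolation=cv2.INTER_CUBIC))
E
```

```text
(no output)
```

View pics/s0z.png

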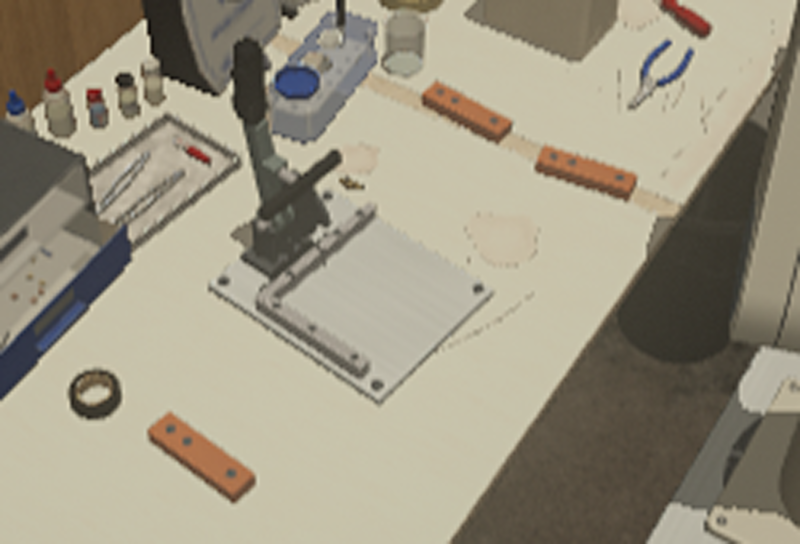

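View pics/d0z.png

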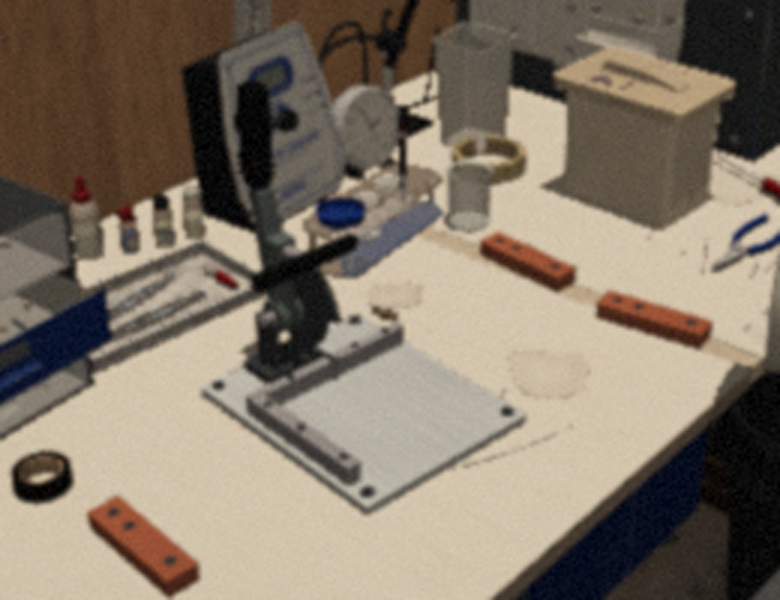

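```bash
cat >> h.py <<'E'
def bars(im,z=20,mina=60):
    hsv=cv2.cvtColor(np.ascontiguousarray(im['color']),cv2.COLOR_RGB2HSV)
    m=cv2.inRange(hsv,(3,120,90),(16,255,255)); m=cv2.morphologyEx(m,cv2.MORPH_CLOSE,np.ones((5,5)))
    cs,_=cv2.findContours(m,cv2.RETR_EXTERNAL,cv2.CHAIN_APPROX_NONE); out=[]
    for c in cs:
        if cv2.contourArea(c)<mina: continue
        r=cv2.minAreaRect(unproj(im,c[:,0,:],z)[:,:2].astype(np.float32))
        (x,y),(w,h),a=r
        if w<h: a+=90
        a=(a+90)%180-90
        out.append((round(x,1),round(y,1),round(max(w,h),1),round(min(w,h),1),round(np.radians(a),3),cv2.boundingRect(c)))
    return out
E
python3 - <<'E'
from h import *
for c in ['scene','side']:
    im=viewer.get_image(c); 
    for b in bars(im): print(c,b)
    # fixture corners px of plate
    if c=='scene':
        px=np.array([[211,288],[379,400],[493,292]])/3.2+[190,150]; P=unproj(im,px,12); print(P.round(1)); print(unproj(im,[[190+245/3.2,150+45/3.2]],300))
    else:
        px=np.array([[203,388],[368,510],[524,416]])/3+[180,110]; P=unproj(im,px,12); print(P.round(1))
    print(np.arctan2(*(P[0]-P[1])[[1,0]]),np.arctan2(*(P[1]-P[2])[[1,0]])-np.pi/2, np.linalg.norm(P[0]-P[1]),np.linalg.norm(P[2]-P[1]))
    print([(np.round(d['position']),d['conf']) for d in models.search_frame(c,'bar_a_centre')])
E
```

```text
scene (745.5, 528.0, 115.3, 36.3, np.float64(-0.405), (151, 303, 22, 27))
scene (566.9, 314.0, 118.2, 34.6, np.float64(-0.11), (237, 279, 32, 26))
scene (429.1, -258.1, 118.0, 43.9, np.float64(0.139), (358, 196, 31, 16))
scene (606.6, -273.3, 117.6, 42.2, np.float64(-0.08), (322, 176, 28, 16))
scene (1639.8, -520.5, 2904.4, 1214.0, np.float64(-1.366), (0, 0, 363, 369))
[[694.  128.7  12. ]
 [454.1 155.6  12. ]
 [428.1 -37.8  12. ]]
[[692.7615306   39.34810176 300.        ]]
-0.11199882897522358 -0.1337776407201252 241.37705593857459 195.14534363922863
[(array([ 600., -270.,   20.]), 0.55)]
side (363.3, 533.2, 82.3, 34.0, np.float64(0.694), (182, 384, 44, 16))
side (437.0, 548.0, 62.4, 48.9, np.float64(1.447), (160, 362, 37, 31))
side (563.6, 313.4, 119.9, 33.2, np.float64(-0.108), (210, 276, 35, 28))
side (424.8, -261.7, 118.3, 32.8, np.float64(0.134), (379, 207, 38, 15))
side (602.3, -271.0, 119.5, 42.9, np.float64(-0.073), (340, 188, 31, 15))
side (1812.6, 157.1, 541.1, 68.9, np.float64(-0.315), (48, 125, 26, 44))
side (1473.1, -816.9, 624.8, 35.4, np.float64(-0.791), (279, 85, 8, 
[... 172 characters left out ...]
08.6, 3453.3, 178.4, np.float64(-0.458), (100, 19, 40, 130))
side (3135.2, -1137.9, 4271.5, 459.1, np.float64(-0.601), (137, 7, 52, 156))
side (2938.2, -2327.6, 2789.5, 107.8, np.float64(-0.789), (277, 6, 17, 62))
side (4048.6, -2234.4, 1539.1, 175.2, np.float64(-0.624), (190, 6, 20, 25))
side (2956.0, -3249.1, 2357.9, 100.1, np.float64(-0.883), (341, 0, 13, 39))
side (2564.9, -2479.5, 4088.9, 364.3, np.float64(-0.82), (302, 0, 33, 108))
side (3473.4, -2178.7, 3462.7, 486.1, np.float64(-0.733), (214, 0, 43, 71))
[[694.9 125.7  12. ]
 [448.2 158.5  12. ]
 [426.5 -37.1  12. ]]
-0.13217597826929134 -0.11047839370373369 248.91517154040275 196.83938264552808
[(array([ 597., -269.,   16.]), 0.87)]
```

```bash
python3 - <<'E'
from h import *
o=readout.get_obs(); R,_=cv2.Rodrigues(o['orientation']); print(R.round(3)); print(np.arctan2(R[1,1],R[0,1]))
E
```

```text
[[-0.     0.314 -0.949]
 [ 0.    -0.949 -0.314]
 [-1.    -0.     0.   ]]
-1.2509957260243854
```

Request:
apply_moves(
  commands=[
    [[0.03,0.04,0,0.18],[0.06,0.08,0,0.36],[0.09,0.12,0,0.54],[0.12,0.16,0,0.72],[0.15,0.2,0,0.9],[0.18,0.24,0,1.08],[0.21,0.28,0,1.26],[0.23,0.32,0,1.44]],
  ],
)

```text
t: 2.15
ee_pos: [427.6, -271.9, 404.9]
orientation: [1.064, 1.294, -1.064]
ft_force: [-0.7, -0.6, 0.2]
width: 88.0
```

Request:
apply_moves(
  commands=[
    [[0.0,0.0,0,0.18],[0.0,0.01,0,0.36],[0.0,0.01,0,0.54],[0,0.01,0,0.72],[0,0.01,0,0.9],[0,0.01,0,1.08],[0,0.01,0,1.26],[0,0.01,0,1.52]],
  ],
)

```text
t: 3.15
ee_pos: [426.5, -263.3, 404.8]
orientation: [-0.056, 1.57, 0.056]
ft_force: [-0.1, 0.2, 0.2]
width: 87.7
```

```bash
cat >> h.py <<'E'
def st():
    o=readout.get_obs(); R,_=cv2.Rodrigues(o['orientation'])
    print('t',round(float(o['t']),2),'tcp',o['ee_pos'].round(1),'yaw',np.arctan2(R[1,1],R[0,1]).round(4),'F',o['ft_force'].round(1),'w',round(float(o['width']),1),'q',o['qpos'].round(2)); return o
E
python3 - <<'E'
from h import *
st(); im=snap('wrist','w1.png'); [print(b) for b in bars(im,mina=500)]
for l in ['bar_a_centre','fixture','fixture_corner']:
  print(l,[(np.round(d['position']),round(d['conf'],2)) for d in models.place_of('wrist',l)])
E
```

```text
t 3.15 tcp [ 426.5 -263.3  404.8] yaw 1.6426 F [-0.1  0.2  0.2] w 87.7 q [-0.58  0.24  1.9   0.    1.   -2.22]
(638.8, -282.7, 51.1, 29.2, np.float64(-0.096), (287, 313, 25, 32))
(454.1, -606.5, 84.9, 21.1, np.float64(-0.356), (30, 150, 28, 62))
(428.9, -265.7, 117.7, 30.6, np.float64(0.137), (306, 131, 30, 96))
bar_a_centre [(array([ 608., -286.,    8.]), 0.7)]
fixture []
fixture_corner []
```

View pics/w1.png

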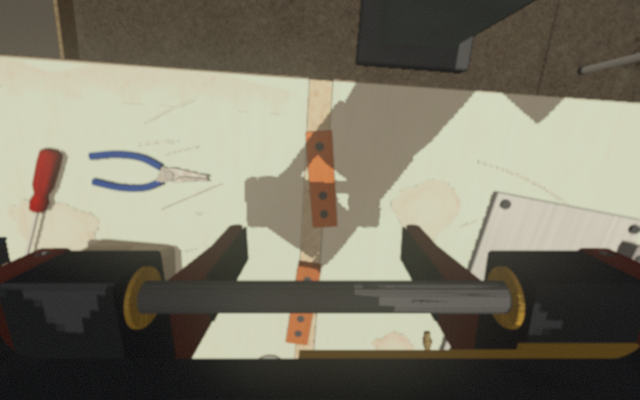

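Request:
apply_moves(
  commands=[
    [[0.002,-0.003,-0.05,0.0],[0.002,-0.003,-0.1,0],[0.002,-0.003,-0.15,0],[0.002,-0.003,-0.19,0],[0.002,-0.003,-0.205,0],[0.002,-0.003,-0.21,0]],
  ],
)

```text
t: 4.1
ee_pos: [428.7, -266.4, 194.4]
orientation: [-0.05, 1.571, 0.051]
ft_force: [-0.9, -0.1, 0.5]
width: 87.7
```

```bash
python3 - <<'E'
from h import *
st(); im=snap('wrist','w2.png'); [print(b) for b in bars(im,mina=500)]
E
```

```text
t 4.1 tcp [ 428.7 -266.4  194.4] yaw 1.6351 F [-0.9 -0.1  0.5] w 87.7 q [-0.58  0.6   1.99  0.    0.55 -2.21]
(478.5, -259.3, 31.2, 20.0, np.float64(-1.481), (303, 313, 54, 30))
(409.2, -268.5, 79.8, 31.1, np.float64(0.131), (287, 137, 67, 144))
```

View pics/w2.png

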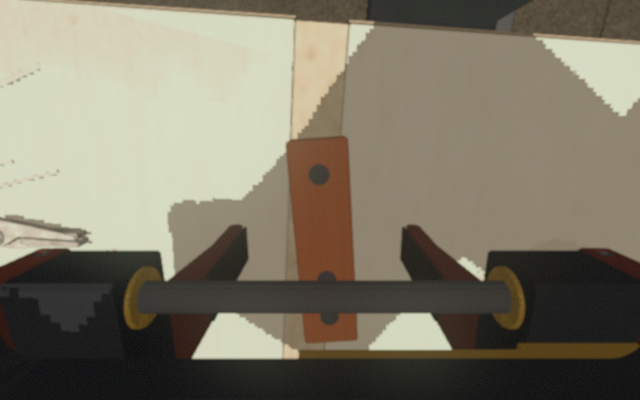

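Request:
apply_moves(
  commands=[
    [[0,0,0,0.07],[0,0,-0.005,0.07],[0,0,-0.0095,0.07],[0,0,-0.0095,0.07]],
  ],
)

```text
t: 4.65
ee_pos: [428.5, -266.3, 185.2]
orientation: [-0.106, 1.568, 0.106]
ft_force: [-0.0, 0.1, -0.6]
width: 88.0
```

Request:
apply_moves(
  commands=[
    [[0,0,0,0],[0,0,0,0],[0,0,0,0],[0,0,0,0]],
  ],
  gripper=0.025,
)

```text
t: 5.15
ee_pos: [428.5, -266.3, 185.2]
orientation: [-0.107, 1.568, 0.107]
ft_force: [0.1, 0.1, 0.6]
width: 51.4
```

```bash
python3 - <<'E'
from h import *
st(); im=snap('wrist','w3.png'); 
E
```

```text
t 5.15 tcp [ 428.5 -266.3  185.2] yaw 1.7065 F [0.1 0.1 0.6] w 51.4 q [-0.58  0.62  1.99 -0.    0.53 -2.29]
```

View pics/w3.png

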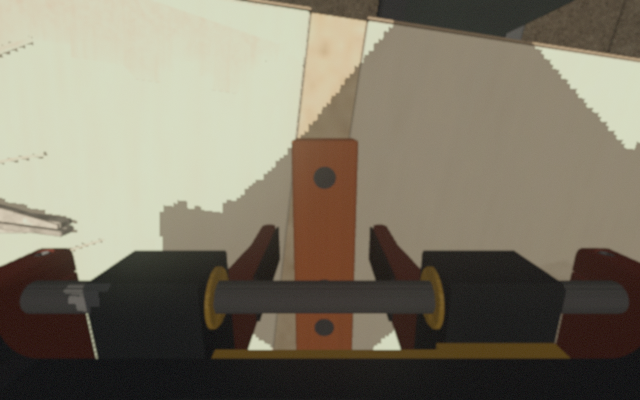

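Request:
apply_moves(
  commands=[
    [[0,0,0,0],[0,0,0,0],[0,0,0,0],[0,0,0,0]],
  ],
  gripper=0.0,
)

```text
t: 5.7
ee_pos: [428.5, -266.3, 185.2]
orientation: [-0.107, 1.568, 0.107]
ft_force: [-0.6, -0.1, -0.3]
width: 31.8
```

Request:
apply_moves(
  commands=[
    [[0,0,0.03,0],[0,0,0.07,0],[0,0,0.11,0],[0,0,0.15,0]],
  ],
)

```text
t: 6.2
ee_pos: [428.1, -266.0, 336.0]
orientation: [-0.106, 1.569, 0.107]
ft_force: [0.7, -0.5, -4.3]
width: 31.7
```

```bash
python3 - <<'E'
from h import *
st(); im=snap('wrist','w4.png'); [print(b) for b in bars(im,z=170,mina=500)]
E
```

```text
t 6.2 tcp [ 428.1 -266.   336. ] yaw 1.7066 F [ 0.7 -0.5 -4.3] w 31.7 q [-0.58  0.35  1.95 -0.    0.85 -2.29]
(474.9, -265.5, 42.7, 24.8, np.float64(-1.444), (275, 312, 77, 39))
(405.7, -268.4, 74.0, 31.8, np.float64(0.135), (293, 139, 64, 142))
```

View pics/w4.png

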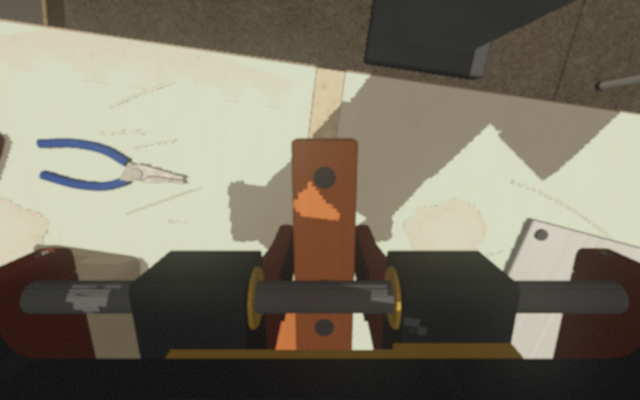

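Request:
apply_moves(
  commands=[
    [[0.0,0.05,0.01,-0.03],[0.0,0.1,0.02,-0.07],[0.0,0.15,0.03,-0.1],[0.0,0.2,0.05,-0.13],[0.0,0.25,0.06,-0.17],[0.0,0.28,0.07,-0.2],[0.0,0.3,0.07,-0.25],[0.0,0.3,0.07,-0.25]],
  ],
)

```text
t: 7.25
ee_pos: [428.0, 34.7, 404.6]
orientation: [0.088, 1.57, -0.088]
ft_force: [-0.7, 0.5, -4.2]
width: 31.7
```

```bash
python3 - <<'E'
from h import *
st(); im=snap('wrist','w5.png'); 
for c in ['scene','side','wrist']:
 for l in ['fixture','fixture_corner']:
  print(l,[(np.round(d['position']),round(d['conf'],2)) for d in models.place_of(c,l)])
E
```

```text
t 7.25 tcp [428.   34.7 404.6] yaw 1.4591 F [-0.7  0.5 -4.2] w 31.7 q [ 0.05  0.13  2.04 -0.    0.97 -1.41]
fixture [(array([575.,  49.,  -4.]), 0.63)]
fixture_corner [(array([623., 115.,  16.]), 0.77), (array([660.,  48.,  75.]), 0.66)]
fixture [(array([580.,  53.,   1.]), 0.69)]
fixture_corner [(array([616., 115.,  15.]), 0.85)]
fixture [(array([431.,  32., 228.]), 0.55)]
fixture_corner []
```

View pics/w5.png

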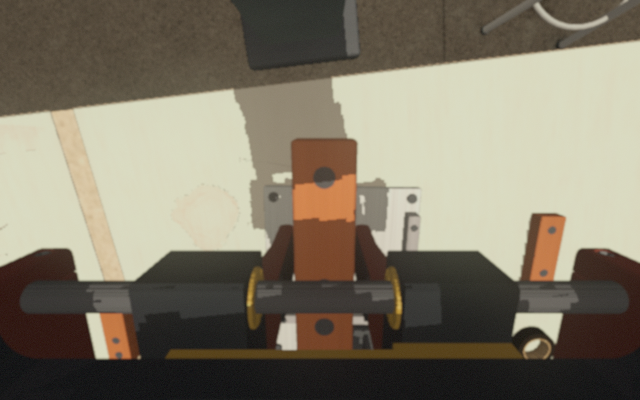

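```bash
python3 - <<'E'
import cv2
a=cv2.imread('pics/w5.png')[170:275,240:440]; cv2.imwrite('pics/w5z.png',cv2.resize(a,None,fx=4,fy=4,interpolation=cv2.INTER_CUBIC))
E
```

```text
(no output)
```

View pics/w5z.png

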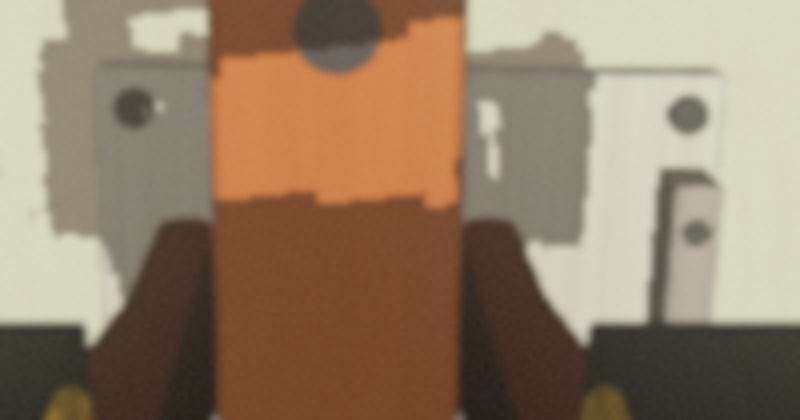

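```bash
python3 - <<'E'
from h import *
im=viewer.get_image('wrist')
C=unproj(im,[[264.2,186.8],[419.8,188]],12); F=unproj(im,[[240+666/4,170+186/4],[240+660/4,170+320/4]],34)
print(C.round(1),F.round(1)); d=C[1]-C[0]; th=np.arctan2(d[1],d[0])-np.pi/2; print(np.linalg.norm(d),th, np.arctan2(*(F[1]-F[0])[[1,0]]))
def fit(L,W):
    L=np.array(L,float);W=np.array(W,float)
    lc=L-L.mean(0);wc=W-W.mean(0); a=np.arctan2((lc[:,0]*wc[:,1]-lc[:,1]*wc[:,0]).sum(),(lc*wc).sum())
    R=np.array([[np.cos(a),-np.sin(a)],[np.sin(a),np.cos(a)]]); t=W.mean(0)-R@L.mean(0); return a,t,(W-(L@R.T+t))
a,t,r=fit([[-135,-115],[-135,85],[-105,65]],[C[0][:2],C[1][:2],F[0][:2]]); print(a,t,r.round(1))
# combined w/ nets
L=[[-135,-115],[-135,85],[-105,65],[35,65],[35,65],[85,2],[85,2],[0,0],[0,0]]
W=[C[0][:2],C[1][:2],F[0][:2],[623,115.5],[619,115],[658,45],[662,45],[576,49],[579.5,52]]
a,t,r=fit(L,W); print(a,t,r.round(1))
E
```

```text
[[431.5 -42.4  12. ]
 [455.5 151.9  12. ]] [[483.6 128.1  34. ]
 [527.2 124.1  34. ]]
195.8421734423199 -0.12318334184824398 -0.09090864313332343
-0.12681598720504886 [579.37821714  51.81637298] [[ 0.5  2.8]
 [-0.7 -1.3]
 [ 0.1 -1.5]]
-0.12102930264471269 [577.96456903  52.78153809] [[ 1.4  2.7]
 [ 1.3 -1.5]
 [ 2.  -1.9]
 [ 2.4  2.4]
 [-1.6  1.9]
 [-4.6  0.5]
 [-0.6  0.5]
 [-2.  -3.8]
 [ 1.5 -0.8]]
```

Request:
apply_moves(
  commands=[
    [[0.03,0.012,-0.02,-0.011],[0.06,0.025,-0.05,-0.011],[0.09,0.037,-0.09,-0.011],[0.11,0.047,-0.13,-0.011],[0.117,0.047,-0.17,-0.011],[0.117,0.047,-0.175,-0.011]],
  ],
)

```text
t: 8.4
ee_pos: [544.8, 80.3, 227.5]
orientation: [0.098, 1.574, -0.099]
ft_force: [1.0, -0.0, -3.3]
width: 31.6
```

```bash
python3 - <<'E'
from h import *
st(); im=snap('wrist','w6.png'); im=snap('side','d6.png')
a=im['color'][160:310,200:400,::-1]; cv2.imwrite('pics/d6z.png',cv2.resize(a,None,fx=4,fy=4,interpolation=cv2.INTER_CUBIC))
E
```

```text
t 8.4 tcp [544.8  80.3 227.5] yaw 1.4453 F [ 1.  -0.  -3.3] w 31.6 q [ 0.12  0.58  1.89 -0.    0.68 -1.32]
```

View pics/w6.png

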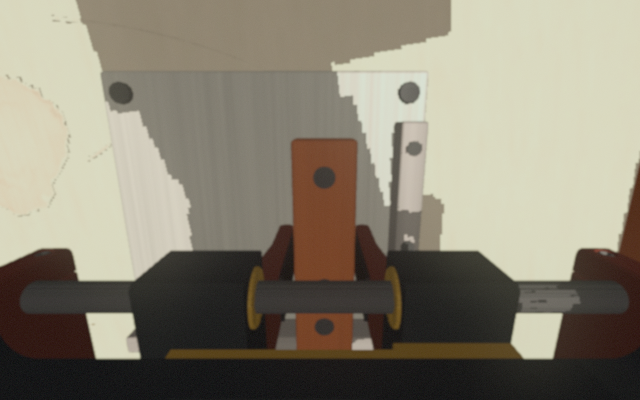

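View pics/d6z.png

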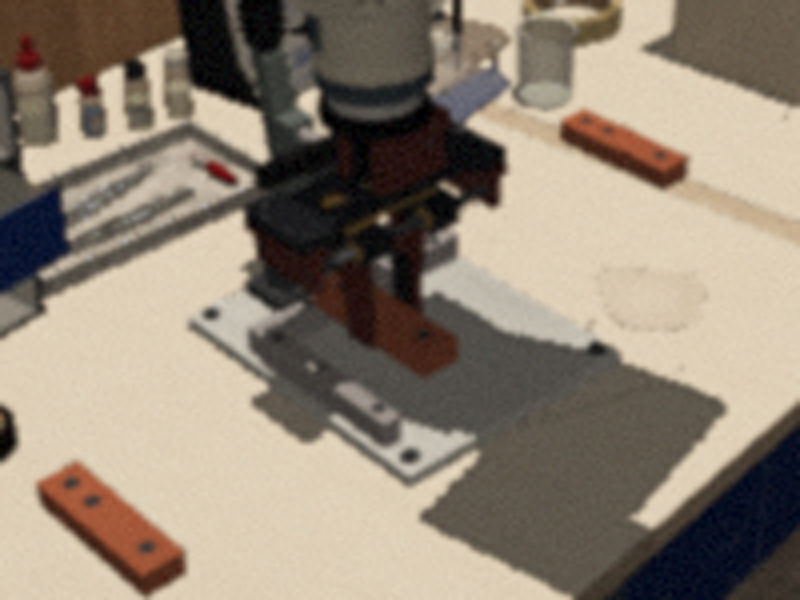

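```bash
python3 - <<'E'
import cv2
a=cv2.imread('pics/w6.png')[60:260,90:440]; cv2.imwrite('pics/w6z.png',cv2.resize(a,None,fx=2.25,fy=2.25,interpolation=cv2.INTER_CUBIC))
E
```

```text
(no output)
```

View pics/w6z.png

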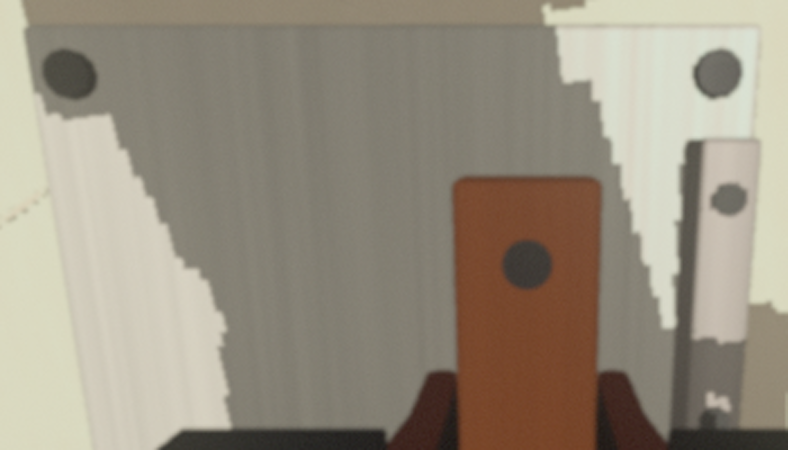

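```bash
cat >> h.py <<'E'
def fit(L,W):
    L=np.array(L,float);W=np.array(W,float)
    lc=L-L.mean(0);wc=W-W.mean(0); a=np.arctan2((lc[:,0]*wc[:,1]-lc[:,1]*wc[:,0]).sum(),(lc*wc).sum())
    R=np.array([[np.cos(a),-np.sin(a)],[np.sin(a),np.cos(a)]]); t=W.mean(0)-R@L.mean(0); return a,t,(W-(L@R.T+t))
E
python3 - <<'E'
from h import *
im=viewer.get_image('wrist')
q=lambda u,v:[90+u/2.25,60+v/2.25]
C=unproj(im,[q(25,27),q(759,27),q(95,450)],12)[:,:2]; F=unproj(im,[q(703,141),q(690,425)],34)[:,:2]
B=unproj(im,[q(454,178),q(601,178)],62.5)
print(C.round(1),F.round(1),B.round(1)); print(np.arctan2(*(C[2]-C[0])[[1,0]]),np.arctan2(*(C[1]-C[0])[[1,0]])-np.pi/2,np.arctan2(*(F[1]-F[0])[[1,0]]))
print(fit([[-135,-115],[-135,85],[-105,65]],[C[0],C[1],F[0]]))
E
```

```text
[[431.9 -42. ]
 [456.8 155.6]
 [555.6 -58. ]] [[484.2 133.1]
 [560.4 124.8]] [[484.3  72.9  62.5]
 [488.2 104.   62.5]]
-0.1285666284146627 -0.12580951439069699 -0.10948388726069076
(np.float64(-0.1251432367491363), array([580.20853706,  55.04673008]), array([[-0.05633333,  0.17251899],
       [-0.02822695, -0.66724078],
       [ 0.08456028,  0.49472179]]))
```

Request:
apply_moves(
  commands=[
    [[0,0.004,-0.01,0.001],[0,0.004,-0.02,0.001],[0,0.004,-0.025,0.001],[0,0.004,-0.025,0.001]],
  ],
)

```text
t: 9.05
ee_pos: [545.3, 84.7, 204.8]
orientation: [0.097, 1.569, -0.098]
ft_force: [-0.6, -0.7, -3.8]
width: 32.1
```

Request:
apply_moves(
  commands=[
    [[0,0,-0.004,0],[0,0,-0.006,0],[0.004,-0.0005,-0.006,0],[0.008,-0.001,-0.006,0],[0.011,-0.0014,-0.006,0]],
  ],
)

```text
t: 9.68
ee_pos: [556.2, 83.3, 199.1]
orientation: [0.098, 1.571, -0.098]
ft_force: [-8.2, 2.1, -0.1]
width: 32.1
```

Request:
apply_moves(
  commands=[
    [[0.001,0,0,0],[0.002,0,0,0],[0.003,0,0,0],[0.004,0,0,0]],
  ],
)

```text
t: 10.18
ee_pos: [557.6, 83.3, 198.4]
orientation: [0.097, 1.578, -0.099]
ft_force: [-13.2, 2.8, 3.4]
width: 31.4
```

Request:
apply_moves(
  commands=[
    [[-0.001,0,-0.001,0],[-0.001,0,-0.001,0]],
  ],
)

```text
t: 10.42
ee_pos: [557.2, 83.3, 197.6]
orientation: [0.097, 1.576, -0.099]
ft_force: [-8.7, 2.0, 3.5]
width: 31.8
```

Request:
apply_moves(
  commands=[
    [[0,0,0,0],[0,0,0,0],[0,0,0,0]],
  ],
  gripper=0.042,
)

```text
t: 10.8
ee_pos: [560.0, 83.3, 198.5]
orientation: [0.098, 1.567, -0.097]
ft_force: [0.2, -0.7, 0.0]
width: 41.7
```

```bash
python3 - <<'E'
from h import *
st(); im=snap('wrist','w7.png')
E
```

```text
t 10.8 tcp [560.   83.3 198.5] yaw 1.4465 F [ 0.2 -0.7  0. ] w 41.7 q [ 0.13  0.65  1.86 -0.    0.64 -1.32]
```

View pics/w7.png

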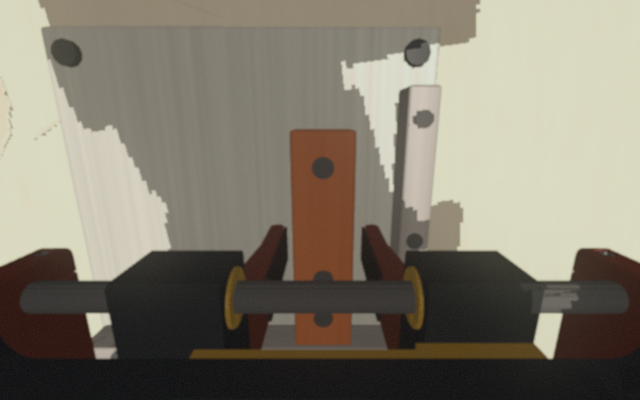

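Request:
apply_moves(
  commands=[
    [[0,0,0.02,0],[0,0,0.04,0],[-0.004,-0.025,0.04,0],[-0.008,-0.05,0.04,0],[-0.008,-0.05,0.04,0],[-0.008,-0.05,0.02,0],[-0.008,-0.05,0.0,0]],
  ],
  gripper=0.0,
)

```text
t: 11.72
ee_pos: [552.1, 33.9, 198.6]
orientation: [0.098, 1.567, -0.097]
ft_force: [0.5, -0.7, -0.2]
width: 0.6
```

```bash
python3 - <<'E'
from h import *
st(); im=snap('wrist','w8.png')
E
```

```text
t 11.72 tcp [552.1  33.9 198.6] yaw 1.4467 F [ 0.5 -0.7 -0.2] w 0.6 q [ 0.04  0.63  1.89  0.    0.62 -1.41]
```

View pics/w8.png

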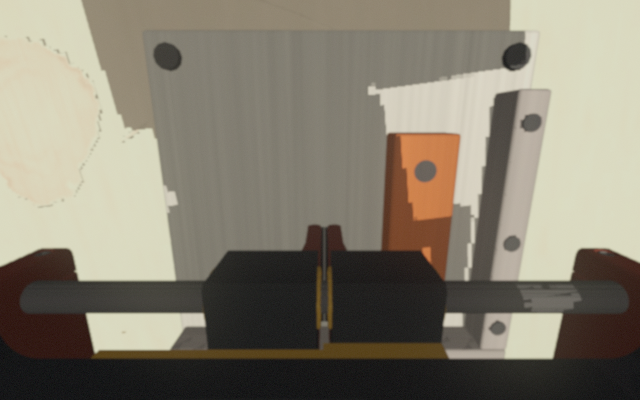

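Request:
apply_moves(
  commands=[
    [[0.001,0.008,0,0],[0.002,0.016,0,0],[0.003,0.022,0,0],[0.0035,0.028,0,0],[0.0041,0.033,0,0],[0.0046,0.037,0,0],[0.0051,0.041,0,0],[0.0051,0.041,0,0]],
  ],
)

```text
t: 12.78
ee_pos: [556.6, 74.7, 198.1]
orientation: [0.098, 1.569, -0.097]
ft_force: [-0.5, 0.0, -0.7]
width: 0.4
```

Request:
apply_moves(
  commands=[
    [[0.0003,0.002,0,0],[0.0005,0.004,0,0],[0.0008,0.006,0,0],[0.0008,0.006,0,0]],
  ],
)

```text
t: 13.28
ee_pos: [557.3, 80.6, 198.1]
orientation: [0.098, 1.569, -0.097]
ft_force: [-1.2, -0.2, -0.3]
width: 0.6
```

```bash
python3 - <<'E'
from h import *
st(); im=snap('wrist','w9.png')
E
```

```text
t 13.28 tcp [557.3  80.6 198.1] yaw 1.4465 F [-1.2 -0.2 -0.3] w 0.6 q [ 0.12  0.64  1.86  0.    0.63 -1.32]
```

View pics/w9.png

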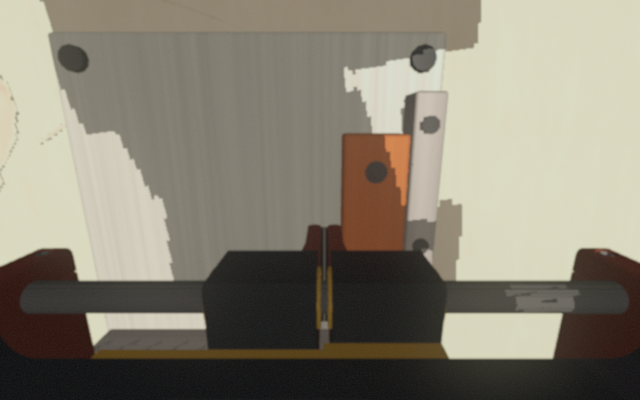

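Request:
apply_moves(
  commands=[
    [[0.0003,0.002,0,0],[0.0005,0.004,0,0],[0.0008,0.006,0,0],[0.0008,0.006,0,0]],
  ],
)

```text
t: 13.82
ee_pos: [557.8, 82.2, 198.1]
orientation: [0.091, 1.571, -0.101]
ft_force: [-1.3, -34.5, 5.8]
width: 0.4
```

Request:
apply_moves(
  commands=[
    [[0,-0.012,0,0],[0,-0.012,0.04,0],[0,-0.012,0.09,0],[0,0.03,0.14,0],[0,0.08,0.18,0],[0,0.13,0.18,0],[0,0.18,0.18,0],[0,0.22,0.18,0]],
  ],
)

```text
t: 14.82
ee_pos: [557.8, 308.6, 378.5]
orientation: [0.098, 1.568, -0.096]
ft_force: [-0.1, 0.8, 0.0]
width: 0.6
```

Request:
apply_moves(
  commands=[
    [[0.005,0.005,0,0.01],[0.005,0.005,0,0.015]],
  ],
  gripper=0.0878,
)

```text
t: 15.08
ee_pos: [563.3, 311.3, 377.9]
orientation: [0.085, 1.569, -0.085]
ft_force: [-0.5, -1.1, -0.8]
width: 16.8
```

```bash
python3 - <<'E'
from h import *
st(); im=snap('wrist','w10.png'); [print(b) for b in bars(im,mina=500)]
im=snap('side','d10.png'); [print(b) for b in bars(im,mina=100)]
a=im['color'][160:310,180:420,::-1]; cv2.imwrite('pics/d10z.png',cv2.resize(a,None,fx=3.3,fy=3.3,interpolation=cv2.INTER_CUBIC))
E
```

```text
t 15.07 tcp [563.3 311.3 377.9] yaw 1.4626 F [-0.5 -1.1 -0.8] w 16.8 q [ 0.49  0.48  1.61 -0.    1.06 -0.98]
(791.8, 540.6, 99.6, 65.2, np.float64(1.462), (480, 314, 81, 44))
(690.2, 548.3, 108.7, 39.9, np.float64(1.462), (482, 249, 94, 31))
(560.9, 98.2, 123.0, 31.0, np.float64(-0.126), (120, 147, 40, 104))
(566.7, 311.0, 116.1, 29.5, np.float64(-0.112), (311, 134, 27, 101))
(361.8, 531.9, 78.5, 34.0, np.float64(0.694), (184, 384, 42, 16))
(436.8, 548.0, 64.7, 50.4, np.float64(1.438), (160, 362, 38, 32))
(521.6, 317.2, 58.0, 31.9, np.float64(-0.074), (225, 294, 21, 13))
(562.9, 94.8, 132.8, 30.2, np.float64(-0.127), (270, 238, 34, 24))
(596.7, -274.8, 130.3, 34.5, np.float64(-0.096), (341, 188, 30, 16))
(1360.3, -429.9, 771.3, 141.6, np.float64(-0.749), (225, 101, 32, 66))
(1951.6, -1694.2, 2988.8, 358.4, np.float64(-0.984), (271, 21, 83, 121))
(3152.3, -616.1, 4912.4, 1713.1, np.float64(-0.637), (0, 6, 210, 268))
(3780.7, -2435.3, 2667.1, 499.1, np.float64(-0.749), (214, 0, 43, 45))
```

View pics/w10.png

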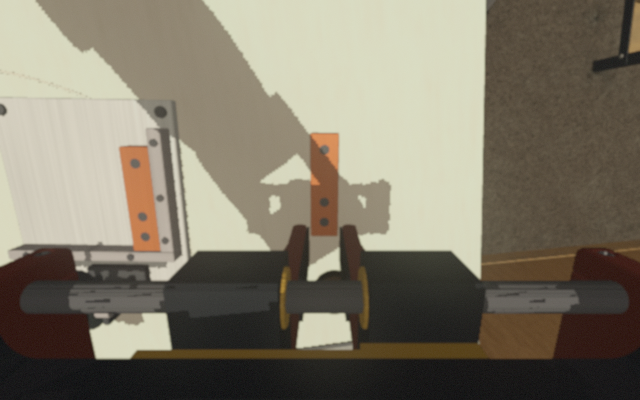

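View pics/d10z.png

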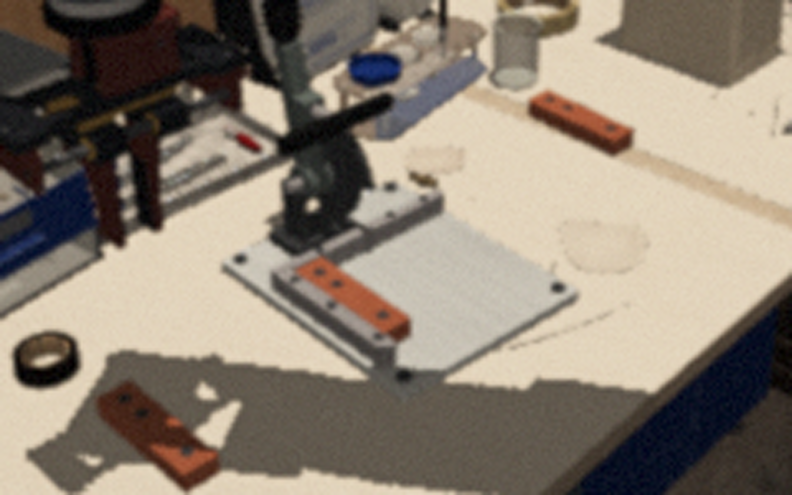

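Request:
apply_moves(
  commands=[
    [[0.003,0,-0.05,0],[0.003,0,-0.1,0],[0.003,0,-0.13,0],[0.003,0,-0.15,0],[0.003,0,-0.17,0],[0.003,0,-0.185,0],[0.003,0,-0.193,0],[0.003,0,-0.193,0]],
  ],
  gripper=0.0878,
)

```text
t: 16.18
ee_pos: [566.2, 311.3, 184.9]
orientation: [0.086, 1.569, -0.086]
ft_force: [0.1, -0.4, 0.0]
width: 88.1
```

```bash
python3 - <<'E'
from h import *
st(); im=snap('wrist','w11.png')
E
```

```text
t 16.18 tcp [566.2 311.3 184.9] yaw 1.4616 F [ 0.1 -0.4  0. ] w 88.1 q [ 0.48  0.74  1.67 -0.    0.73 -0.98]
```

View pics/w11.png

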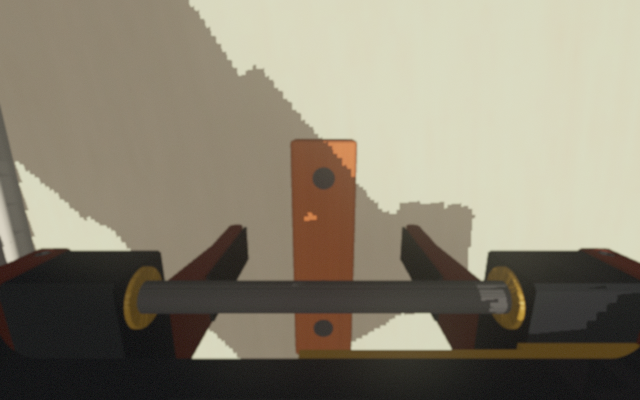

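Centred. Close and lift.

Request:
apply_moves(
  commands=[
    [[0,0,0,0],[0,0,0,0],[0,0,0,0],[0,0,0,0],[0,0,0,0],[0,0,0,0],[0,0,0,0],[0,0,0,0]],
  ],
  gripper=0.0,
)

```text
t: 17.23
ee_pos: [566.2, 311.3, 185.2]
orientation: [0.086, 1.569, -0.086]
ft_force: [0.1, -0.2, 0.2]
width: 31.4
```

Request:
apply_moves(
  commands=[
    [[0,0,0.03,0],[0,0,0.07,0],[0,0,0.1,0],[0,-0.03,0.1,0]],
  ],
)

```text
t: 17.73
ee_pos: [567.0, 282.8, 287.9]
orientation: [0.086, 1.564, -0.082]
ft_force: [0.2, 0.1, -3.0]
width: 31.8
```

Request:
apply_moves(
  commands=[
    [[-0.01,-0.04,0,-0.016],[-0.0245,-0.09,0,-0.016],[-0.0245,-0.14,0,-0.016],[-0.0245,-0.19,0,-0.016],[-0.0245,-0.22,-0.02,-0.016],[-0.0245,-0.227,-0.04,-0.016],[-0.0245,-0.227,-0.06,-0.016],[-0.0245,-0.227,-0.075,-0.016]],
  ],
)

```text
t: 18.73
ee_pos: [541.4, 54.1, 209.2]
orientation: [0.099, 1.569, -0.099]
ft_force: [-1.2, 0.1, -1.7]
width: 32.1
```

```bash
python3 - <<'E'
from h import *
st(); im=snap('wrist','w12.png')
E
```

```text
t 18.73 tcp [541.4  54.1 209.2] yaw 1.4451 F [-1.2  0.1 -1.7] w 32.1 q [ 0.08  0.61  1.9  -0.    0.63 -1.37]
```

View pics/w12.png

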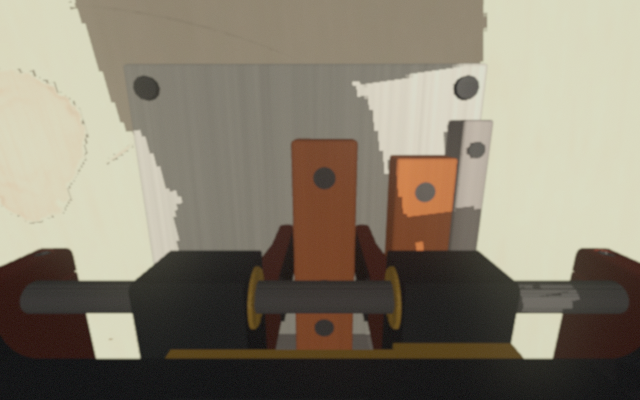

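Request:
apply_moves(
  commands=[
    [[0,0,-0.006,0],[0,0,-0.0105,0],[0.004,-0.0005,-0.0105,0],[0.008,-0.001,-0.0105,0],[0.012,-0.0015,-0.0105,0],[0.014,-0.0017,-0.0105,0],[0.015,-0.0018,-0.0105,0]],
  ],
)

```text
t: 19.65
ee_pos: [553.8, 52.8, 199.0]
orientation: [0.098, 1.578, -0.099]
ft_force: [-14.1, 4.2, 5.1]
width: 31.6
```

Request:
apply_moves(
  commands=[
    [[-0.002,0,-0.001,0],[-0.002,0,-0.001,0]],
  ],
)

```text
t: 19.9
ee_pos: [553.0, 52.7, 198.3]
orientation: [0.098, 1.574, -0.099]
ft_force: [-7.6, 1.8, 0.4]
width: 31.5
```

Request:
apply_moves(
  commands=[
    [[0,0,0,0],[0,0,0,0],[0,0,0.02,0],[0,0,0.045,0],[0,0,0.045,0]],
  ],
  gripper=0.044,
)

```text
t: 20.52
ee_pos: [555.9, 52.5, 246.5]
orientation: [0.099, 1.563, -0.098]
ft_force: [-0.6, -0.0, -0.4]
width: 43.7
```

```bash
python3 - <<'E'
from h import *
st(); im=snap('wrist','w13.png')
E
```

```text
t 20.52 tcp [555.9  52.5 246.5] yaw 1.4454 F [-0.6 -0.  -0.4] w 43.7 q [ 0.07  0.56  1.87 -0.    0.71 -1.37]
```

View pics/w13.png

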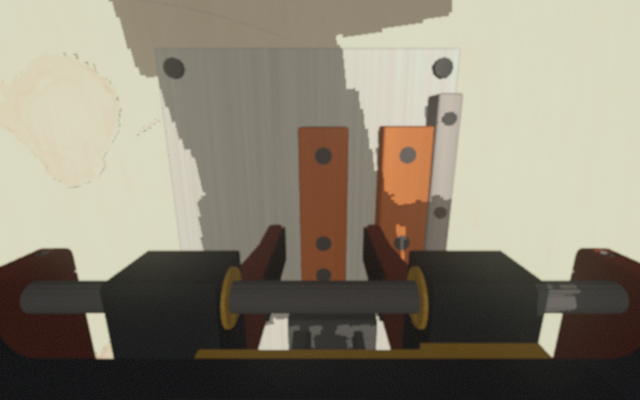

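Request:
apply_moves(
  commands=[
    [[-0.003,-0.02,0,0],[-0.0057,-0.035,0,0],[-0.0057,-0.035,0,0],[-0.0057,-0.035,0,0],[-0.0057,-0.035,-0.02,0],[-0.0057,-0.035,-0.04,0],[-0.0057,-0.035,-0.048,0],[-0.0057,-0.035,-0.048,0]],
  ],
  gripper=0.0,
)

```text
t: 21.58
ee_pos: [549.0, 17.8, 195.3]
orientation: [0.098, 1.569, -0.098]
ft_force: [0.3, 0.3, 0.2]
width: 0.3
```

Request:
apply_moves(
  commands=[
    [[0.0007,0.006,0,0],[0.0014,0.011,0,0],[0.002,0.016,0,0],[0.0026,0.021,0,0],[0.0031,0.025,0,0],[0.0034,0.027,0,0],[0.0036,0.029,0,0],[0.0039,0.031,0,0]],
  ],
)

```text
t: 22.58
ee_pos: [552.9, 48.5, 195.7]
orientation: [0.098, 1.569, -0.099]
ft_force: [-0.4, -2.6, 2.5]
width: 0.4
```

Request:
apply_moves(
  commands=[
    [[0.0001,0.001,0,0],[0.0002,0.002,0,0]],
  ],
)

```text
t: 22.82
ee_pos: [553.0, 49.5, 195.7]
orientation: [0.096, 1.569, -0.099]
ft_force: [-0.2, -16.4, 3.3]
width: 0.4
```

Request:
apply_moves(
  commands=[
    [[0,-0.012,0,0],[0,-0.012,0.04,0],[0,-0.03,0.09,0],[0.01,-0.08,0.13,0.045],[0.02,-0.13,0.17,0.045],[0.03,-0.18,0.19,0.045],[0.04,-0.23,0.19,0.045],[0.05,-0.28,0.19,0.045]],
  ],
)

```text
t: 23.82
ee_pos: [603.1, -231.3, 386.1]
orientation: [0.064, 1.569, -0.063]
ft_force: [-0.6, -0.1, -0.3]
width: 0.2
```

Request:
apply_moves(
  commands=[
    [[0,-0.03,0,0],[0,-0.045,0,0],[0,-0.045,0,0],[0,-0.045,0,0],[0,-0.045,0,0]],
  ],
  gripper=0.0878,
)

```text
t: 24.45
ee_pos: [603.2, -273.3, 385.7]
orientation: [0.062, 1.57, -0.062]
ft_force: [0.4, -0.3, -0.0]
width: 46.9
```

```bash
python3 - <<'E'
from h import *
st(); im=snap('wrist','w14.png'); [print(b) for b in bars(im,mina=500)]
im=snap('side','d14.png'); 
a=im['color'][110:310,180:460,::-1]; cv2.imwrite('pics/d14z.png',cv2.resize(a,None,fx=2.8,fy=2.8,interpolation=cv2.INTER_CUBIC))
E
```

```text
t 24.45 tcp [ 603.2 -273.3  385.7] yaw 1.4919 F [ 0.4 -0.3 -0. ] w 46.9 q [-0.44  0.5   1.56  0.    1.09 -1.94]
(605.9, -279.8, 117.5, 30.2, np.float64(-0.094), (305, 133, 27, 100))
(573.2, 68.4, 96.1, 26.7, np.float64(0.172), (615, 84, 25, 87))
(458.1, -600.1, 81.8, 13.0, np.float64(-0.337), (0, 29, 14, 81))
```

View pics/w14.png

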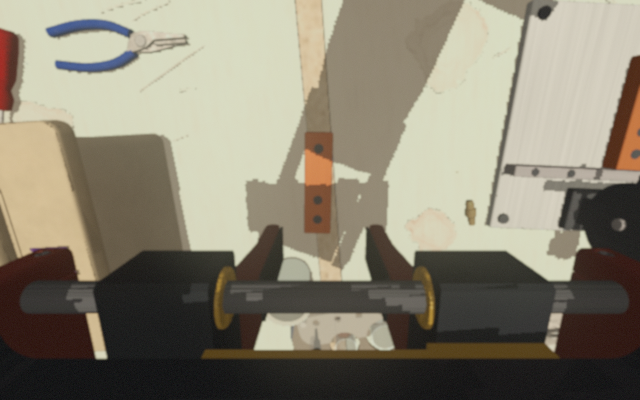

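View pics/d14z.png

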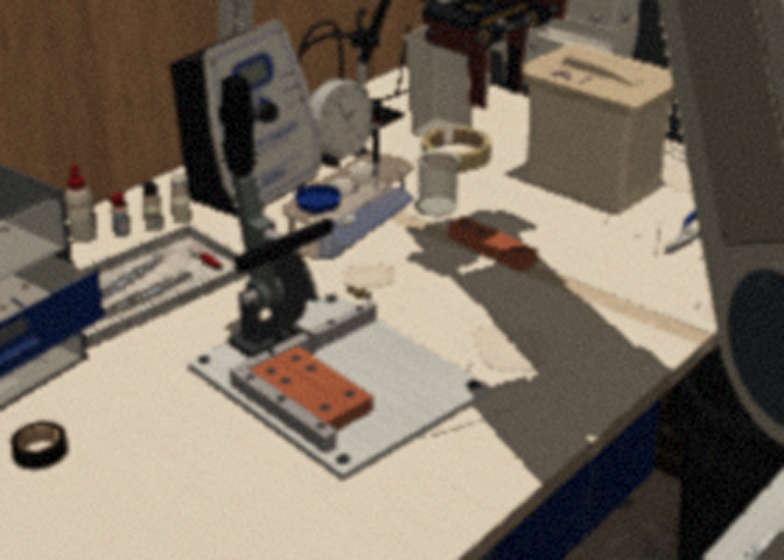

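Request:
apply_moves(
  commands=[
    [[0.0025,-0.0065,-0.05,-0.015],[0.0025,-0.0065,-0.1,-0.015],[0.0025,-0.0065,-0.13,-0.015],[0.0025,-0.0065,-0.15,-0.015],[0.0025,-0.0065,-0.17,-0.015],[0.0025,-0.0065,-0.19,-0.015],[0.0025,-0.0065,-0.2,-0.015],[0.0025,-0.0065,-0.2005,-0.015]],
  ],
)

```text
t: 25.55
ee_pos: [605.5, -280.9, 184.6]
orientation: [0.075, 1.57, -0.075]
ft_force: [-0.1, -0.4, -0.7]
width: 87.5
```

```bash
python3 - <<'E'
from h import *
st(); im=snap('wrist','w15.png')
E
```

```text
t 25.55 tcp [ 605.5 -280.9  184.6] yaw 1.4755 F [-0.1 -0.4 -0.7] w 87.5 q [-0.45  0.77  1.62  0.    0.76 -1.93]
```

View pics/w15.png

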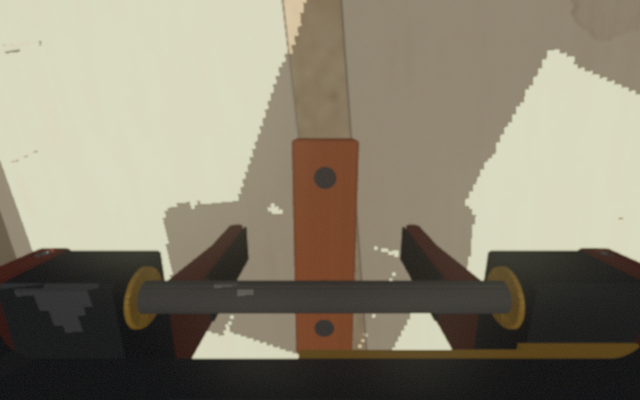

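Request:
apply_moves(
  commands=[
    [[0,0,0,0],[0,0,0,0],[0,0,0,0],[0,0,0,0],[0,0,0,0],[0,0,0,0],[0,0,0,0],[0,0,0,0]],
  ],
  gripper=0.0,
)

```text
t: 26.6
ee_pos: [605.6, -281.0, 185.1]
orientation: [0.075, 1.57, -0.075]
ft_force: [-0.1, -0.0, 0.8]
width: 31.9
```

Request:
apply_moves(
  commands=[
    [[0,0,0.03,0],[0,0,0.07,0],[0,0,0.1,0],[-0.02,0.03,0.1,0]],
  ],
)

```text
t: 27.1
ee_pos: [587.1, -252.5, 288.0]
orientation: [0.074, 1.563, -0.078]
ft_force: [0.1, 0.8, -4.3]
width: 32.2
```

Request:
apply_moves(
  commands=[
    [[-0.02,0.04,0,-0.03],[-0.04,0.08,0,-0.03],[-0.048,0.13,0,-0.03],[-0.048,0.18,0,-0.03],[-0.048,0.23,-0.02,-0.03],[-0.048,0.265,-0.04,-0.03],[-0.048,0.274,-0.06,-0.03],[-0.048,0.274,-0.075,-0.03]],
  ],
)

```text
t: 28.1
ee_pos: [537.2, 23.8, 209.1]
orientation: [0.097, 1.57, -0.097]
ft_force: [0.4, 0.4, -3.3]
width: 31.9
```

```bash
python3 - <<'E'
from h import *
st(); im=snap('wrist','w16.png')
E
```

```text
t 28.1 tcp [537.2  23.8 209.1] yaw 1.4473 F [ 0.4  0.4 -3.3] w 31.9 q [ 0.02  0.6   1.92 -0.    0.62 -1.43]
```

View pics/w16.png

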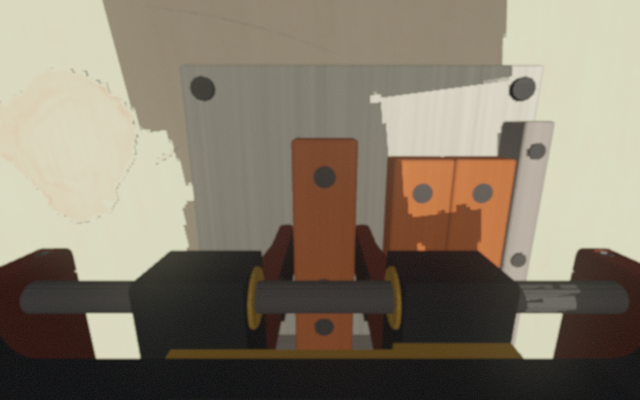

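Request:
apply_moves(
  commands=[
    [[0,0,-0.006,0],[0,0,-0.0105,0],[0.004,-0.0005,-0.0105,0],[0.008,-0.001,-0.0105,0],[0.012,-0.0015,-0.0105,0],[0.014,-0.0017,-0.0105,0],[0.015,-0.0018,-0.0105,0]],
  ],
)

```text
t: 29.02
ee_pos: [550.0, 21.3, 199.1]
orientation: [0.098, 1.577, -0.099]
ft_force: [-13.0, 1.1, 4.0]
width: 31.9
```

Request:
apply_moves(
  commands=[
    [[-0.002,0,-0.001,0],[-0.002,0,-0.001,0]],
  ],
)

```text
t: 29.28
ee_pos: [549.2, 21.3, 198.3]
orientation: [0.098, 1.573, -0.099]
ft_force: [-5.8, 1.2, -0.4]
width: 31.7
```

Request:
apply_moves(
  commands=[
    [[0,0,0,0],[0,0,0,0],[0,0,0.02,0],[0,0,0.045,0],[0,0,0.045,0]],
  ],
  gripper=0.044,
)

```text
t: 29.9
ee_pos: [551.8, 21.2, 246.5]
orientation: [0.099, 1.563, -0.098]
ft_force: [0.6, -1.4, -0.7]
width: 43.6
```

Request:
apply_moves(
  commands=[
    [[-0.003,-0.02,0,0],[-0.0057,-0.035,0,0],[-0.0057,-0.035,0,0],[-0.0057,-0.035,0,0],[-0.0057,-0.035,-0.02,0],[-0.0057,-0.035,-0.04,0],[-0.0057,-0.035,-0.047,0],[-0.0057,-0.035,-0.047,0]],
  ],
  gripper=0.0,
)

```text
t: 30.9
ee_pos: [544.8, -13.6, 196.3]
orientation: [0.098, 1.57, -0.098]
ft_force: [0.5, -0.3, -0.6]
width: 0.2
```

Request:
apply_moves(
  commands=[
    [[0.0007,0.006,0,0],[0.0014,0.011,0,0],[0.002,0.016,0,0],[0.0026,0.021,0,0],[0.0031,0.025,0,0],[0.0034,0.027,0,0],[0.0036,0.029,0,0],[0.0039,0.031,0,0]],
  ],
)

```text
t: 31.9
ee_pos: [548.8, 17.2, 196.6]
orientation: [0.098, 1.569, -0.099]
ft_force: [-0.7, -3.0, 2.6]
width: 0.7
```

Request:
apply_moves(
  commands=[
    [[0.0001,0.001,0,0],[0.0002,0.002,0,0],[0.0003,0.003,0,0]],
  ],
)

```text
t: 32.28
ee_pos: [548.9, 18.2, 196.7]
orientation: [0.095, 1.569, -0.1]
ft_force: [-1.1, -26.6, 4.2]
width: 0.3
```

```bash
python3 - <<'E'
from h import *
st(); im=snap('wrist','w17.png')
E
```

```text
t 32.27 tcp [548.9  18.2 196.7] yaw 1.447 F [ -1.1 -26.6   4.2] w 0.3 q [ 0.01  0.64  1.89 -0.01  0.61 -1.43]
```

View pics/w17.png

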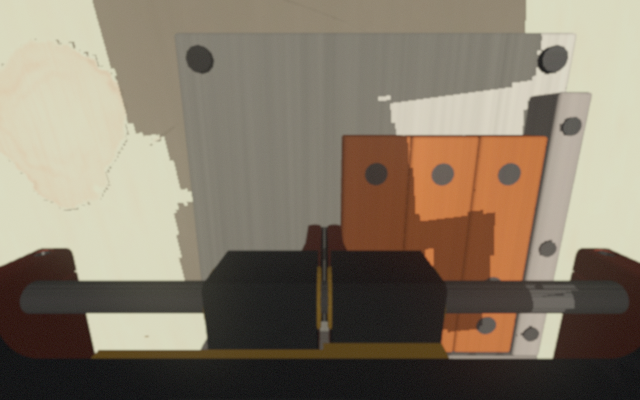

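Request:
apply_moves(
  commands=[
    [[0,-0.015,0,0],[0,-0.015,0.04,0],[0,-0.05,0.09,0],[0,-0.1,0.14,0],[0,-0.15,0.18,0],[0,-0.15,0.18,0]],
  ],
)

```text
t: 33.08
ee_pos: [549.7, -132.2, 379.5]
orientation: [0.1, 1.563, -0.101]
ft_force: [0.7, -0.0, 0.2]
width: 0.8
```

```bash
python3 - <<'E'
from h import *
st(); im=snap('wrist','w18.png'); [print(b) for b in bars(im,z=32,mina=500)]
for c,(u,v) in {'side':(230,190),'scene':(230,190)}.items():
  im=snap(c,c+'18.png'); print(c,[b[:5] for b in bars(im,z=32,mina=100)])
  a=im['color'][v:v+110,u:u+150,::-1]; cv2.imwrite('pics/'+c+'18z.png',cv2.resize(a,None,fx=5,fy=5,interpolation=cv2.INTER_CUBIC))
  print([(np.round(d['position']),round(d['conf'],2)) for d in models.place_of(c,'bar_a_centre')])
E
```

```text
t 33.08 tcp [ 549.7 -132.2  379.5] yaw 1.4424 F [ 0.7 -0.   0.2] w 0.8 q [-0.26  0.37  1.79  0.    0.98 -1.7 ]
(554.3, 71.5, 119.2, 102.5, np.float64(-0.123), (459, 106, 110, 111))
side [(354.6, 536.5, 79.2, 35.8, np.float64(0.694)), (427.4, 552.0, 64.2, 48.0, np.float64(1.43)), (546.3, 75.4, 134.7, 92.8, np.float64(-0.144)), (1198.1, -837.7, 519.6, 57.7, np.float64(-0.978)), (2178.3, 224.0, 1334.6, 74.7, np.float64(-0.333)), (2518.0, -2139.3, 4444.0, 831.3, np.float64(-0.896)), (3416.2, -985.4, 4971.5, 2128.8, np.float64(-0.749))]
[(array([553.,  44.,  20.]), 0.63)]
scene [(709.3, 536.9, 175.6, 50.4, np.float64(-0.45)), (552.8, 73.3, 126.1, 92.6, np.float64(-0.122)), (1608.4, -432.5, 2970.5, 1215.8, np.float64(-1.315))]
[(array([555.,  76.,  20.]), 0.59), (array([551.,  47.,  24.]), 0.53)]
```

View pics/w18.png

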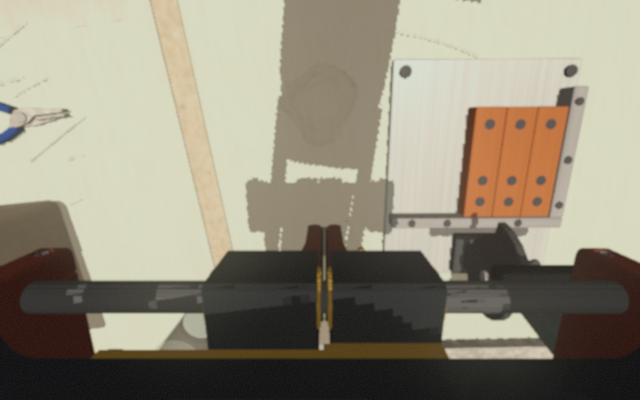

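View pics/side18z.png

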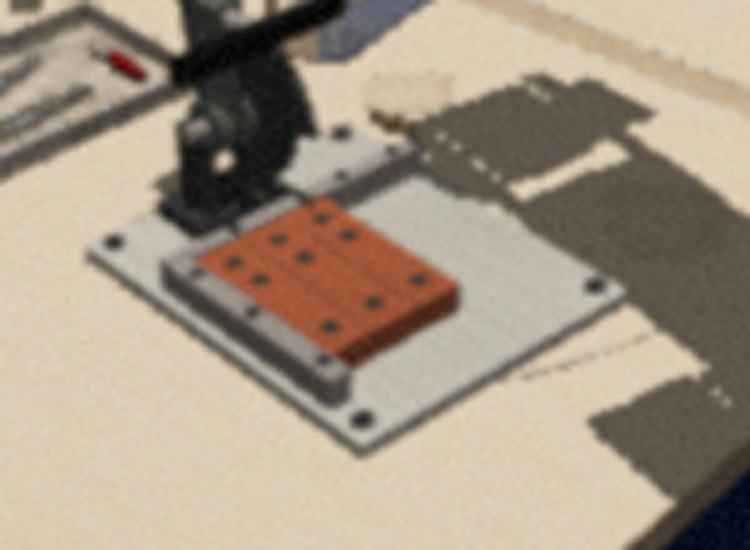

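View pics/scene18z.png

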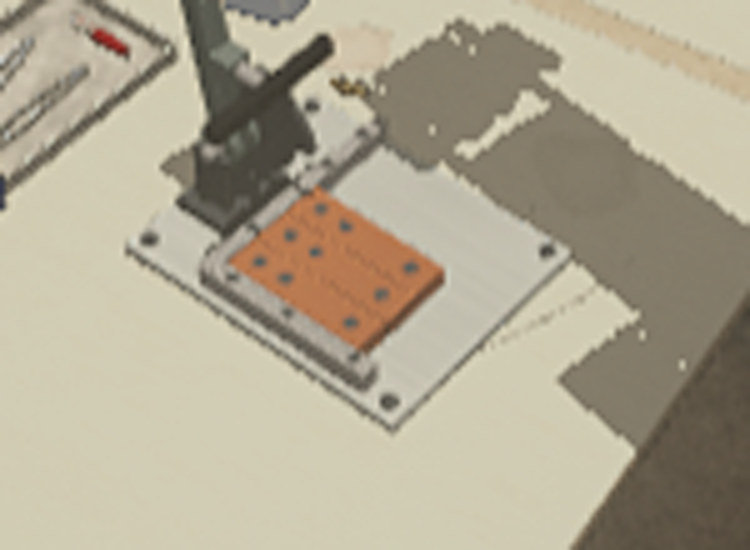

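Request:
apply_moves(
  commands=[
    [[-0.03,0.05,0,0.004],[-0.06,0.1,-0.02,0.004],[-0.0745,0.15,-0.05,0.004],[-0.0745,0.2,-0.08,0.004],[-0.0745,0.233,-0.11,0.004],[-0.0745,0.233,-0.14,0.004],[-0.0745,0.233,-0.16,0.004],[-0.0745,0.233,-0.16,0.004]],
  ],
)

```text
t: 34.33
ee_pos: [473.0, 104.1, 214.4]
orientation: [0.093, 1.574, -0.095]
ft_force: [-0.5, -0.2, 1.0]
width: 0.8
```

```bash
python3 - <<'E'
from h import *
st(); im=snap('wrist','w19.png'); im=snap('side','d19.png')
a=im['color'][160:310,180:420,::-1]; cv2.imwrite('pics/d19z.png',cv2.resize(a,None,fx=3.3,fy=3.3,interpolation=cv2.INTER_CUBIC))
E
```

```text
t 34.33 tcp [473.  104.1 214.4] yaw 1.4513 F [-0.5 -0.2  1. ] w 0.8 q [ 0.19  0.55  2.03  0.    0.57 -1.26]
```

View pics/d19z.png

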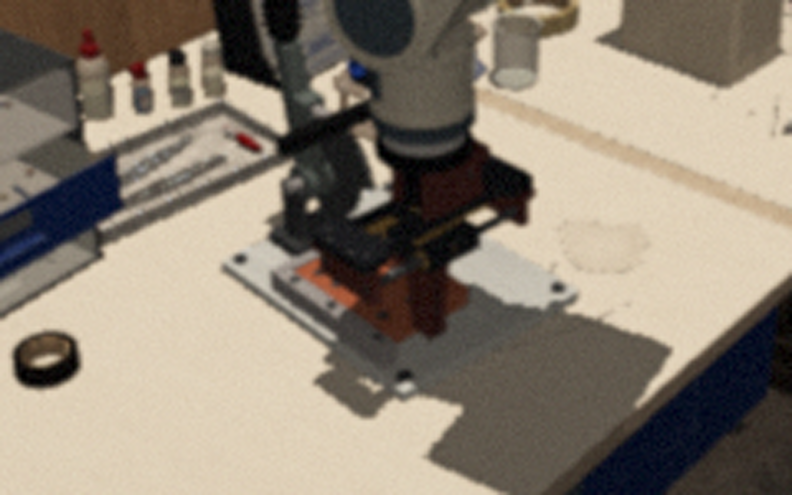

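Request:
apply_moves(
  commands=[
    [[0,0,-0.012,0],[0,0,-0.019,0],[0.005,-0.0006,-0.019,0],[0.01,-0.0012,-0.019,0],[0.013,-0.0016,-0.019,0],[0.015,-0.0019,-0.019,0]],
  ],
)

```text
t: 35.17
ee_pos: [488.1, 101.3, 197.5]
orientation: [0.095, 1.574, -0.096]
ft_force: [-11.1, 5.2, 8.2]
width: 0.4
```

Request:
apply_moves(
  commands=[
    [[0.001,0,0,0],[0.002,0,0,0],[0.003,0,0,0],[0.004,-0.0005,0,0]],
  ],
)

```text
t: 35.67
ee_pos: [489.4, 101.0, 197.1]
orientation: [0.095, 1.581, -0.097]
ft_force: [-19.1, 10.6, 15.2]
width: 0.7
```

Request:
apply_moves(
  commands=[
    [[-0.008,0.0005,0.001,0],[-0.014,0,0.001,0],[-0.016,-0.016,0.001,0],[-0.018,-0.032,0.001,0],[-0.01,-0.033,0.001,0],[-0.006,-0.0335,0.001,0],[-0.004,-0.034,0.001,0]],
  ],
)

```text
t: 36.55
ee_pos: [485.4, 66.3, 197.8]
orientation: [0.095, 1.583, -0.098]
ft_force: [-20.6, 5.8, 16.0]
width: 0.2
```

Request:
apply_moves(
  commands=[
    [[0.001,0,0,0],[0.002,0,0,0],[0.0025,0,0,0]],
  ],
)

```text
t: 36.92
ee_pos: [486.2, 66.4, 197.5]
orientation: [0.094, 1.588, -0.098]
ft_force: [-25.1, 2.7, 20.7]
width: 0.6
```

Request:
apply_moves(
  commands=[
    [[-0.015,0,0,0],[-0.015,0,0.05,0],[-0.015,0,0.1,0],[-0.015,0,0.15,0],[-0.015,0,0.2,0],[-0.015,0,0.235,0],[0.02,-0.005,0.235,0]],
  ],
  gripper=0.07,
)

```text
t: 37.8
ee_pos: [512.4, 61.8, 437.6]
orientation: [0.096, 1.562, -0.094]
ft_force: [0.3, 0.7, -0.5]
width: 66.9
```

Request:
apply_moves(
  commands=[
    [[0.03,-0.003,0,0],[0.06,-0.006,0,0],[0.09,-0.009,0,0],[0.11,-0.011,0,0]],
  ],
  gripper=0.0878,
)

```text
t: 38.3
ee_pos: [623.8, 50.3, 433.8]
orientation: [0.096, 1.567, -0.096]
ft_force: [0.7, -0.0, -0.5]
width: 87.7
```

```bash
python3 - <<'E'
from h import *
st(); im=snap('wrist','w20.png')
for c,(u,v) in {'side':(180,90),'scene':(190,110)}.items():
  im=snap(c,c+'20.png')
  a=im['color'][v:v+190,u:u+220,::-1]; cv2.imwrite('pics/'+c+'20z.png',cv2.resize(a,None,fx=3,fy=3,interpolation=cv2.INTER_CUBIC))
  print([(np.round(d['position']),round(d['conf'],2)) for d in models.place_of(c,'lever_grip')])
E
```

```text
t 38.3 tcp [623.8  50.3 433.8] yaw 1.4488 F [ 0.7 -0.  -0.5] w 87.7 q [ 0.06  0.39  1.6  -0.    1.14 -1.39]
[(array([690.,  42., 266.]), 0.82)]
[(array([688.,  42., 270.]), 0.83), (array([ 729., -328.,    3.]), 0.23), (array([576.,  51.,  -2.]), 0.17)]
```

View pics/side20z.png

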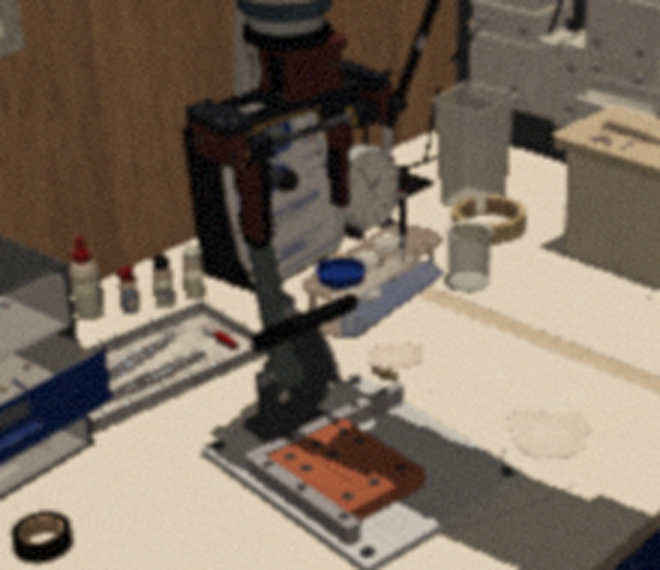

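View pics/scene20z.png

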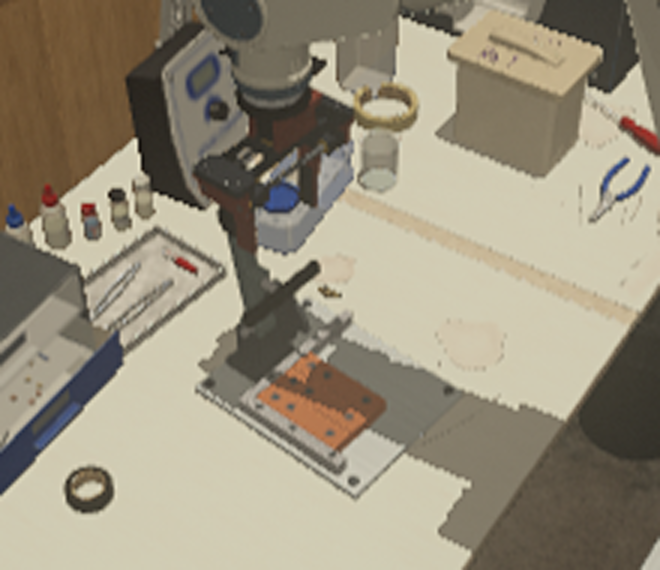

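View pics/w20.png

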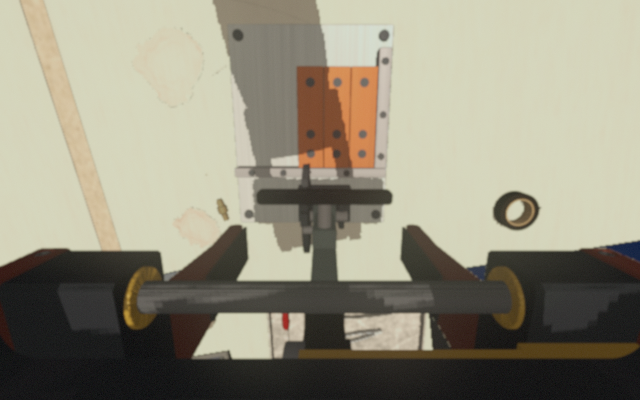

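```bash
python3 - <<'E'
from h import *
im=viewer.get_image('scene'); print(unproj(im,[[190+225/3.2,150+212/3.2],[190+185/3.2,150+190/3.2],[190+285/3.2,150+170/3.2]],0).round())
im=viewer.get_image('side'); print(unproj(im,[[180+247/3,110+222/3]],0).round())
E
```

```text
[[760.  18.   0.]
 [822.  15.   0.]
 [742. -79.   0.]]
[[ 929. -154.    0.]]
```

```bash
python3 - <<'E'
import cv2,numpy as np
a=cv2.imread('pics/scene0.png')[100:230,220:340]; b=cv2.imread('pics/side0.png')[90:220,230:350]
cv2.imwrite('pics/m.png',np.hstack([cv2.resize(x,(390,422),interpolation=cv2.INTER_CUBIC) for x in (a,b)]))
E
```

```text
(no output)
```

View pics/m.png

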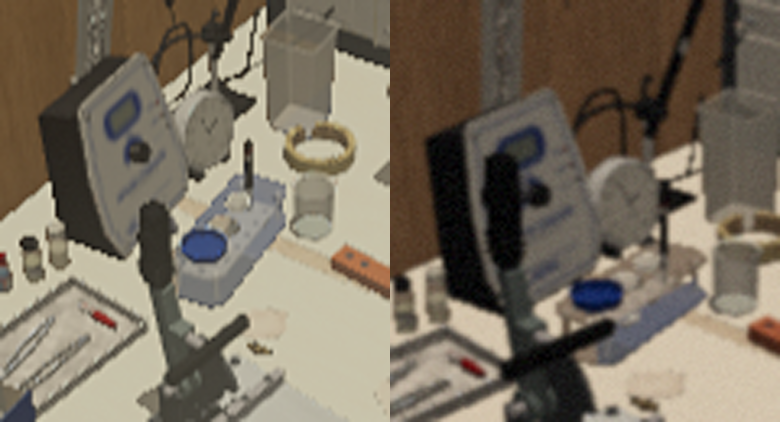

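```bash
cat >> h.py <<'E'
def tri(a,pa,b,pb):
    def M(im):
        R,t,f,cx,cy=cam(im); return np.array([[f,0,cx],[0,f,cy],[0,0,1]])@np.c_[R,t]
    X=cv2.triangulatePoints(M(a),M(b),np.array(pa,float).reshape(2,1),np.array(pb,float).reshape(2,1)); return (X[:3]/X[3]).ravel()
E
python3 - <<'E'
from h import *
a=viewer.get_image('scene'); b=viewer.get_image('side')
for p,q in [((257.5,179),(260.8,187.2)),((246,131),(254.6,131)),((261,117),(283,117)),((277,164),(296,166))]:
    print(tri(a,p,b,q).round())
print(unproj(a,[[257.5,179]],0))
E
```

```text
[ 883. -116.   23.]
[ 968. -178.  189.]
[ 962. -293.  202.]
[ 827. -210.   76.]
[[ 897.94720795 -145.18824059    0.        ]]
```

Request:
apply_moves(
  commands=[
    [[0.02,-0.0025,0,0],[0.04,-0.005,0,0],[0.055,-0.0065,0,0],[0.066,-0.0075,0,0],[0.066,-0.0075,0,0]],
  ],
)

```text
t: 39.38
ee_pos: [688.4, 43.3, 433.4]
orientation: [0.095, 1.569, -0.095]
ft_force: [-0.2, 0.9, -0.8]
width: 87.7
```

```bash
python3 - <<'E'
from h import *
st(); im=snap('wrist','w21.png')
for c,(u,v) in {'side':(210,70),'scene':(220,90)}.items():
  im=snap(c,c+'21.png')
  a=im['color'][v:v+130,u:u+130,::-1]; cv2.imwrite('pics/'+c+'21z.png',cv2.resize(a,None,fx=4,fy=4,interpolation=cv2.INTER_CUBIC))
E
```

```text
t 39.38 tcp [688.4  43.3 433.4] yaw 1.4494 F [-0.2  0.9 -0.8] w 87.7 q [ 0.05  0.49  1.45 -0.    1.2  -1.4 ]
```

View pics/side21z.png

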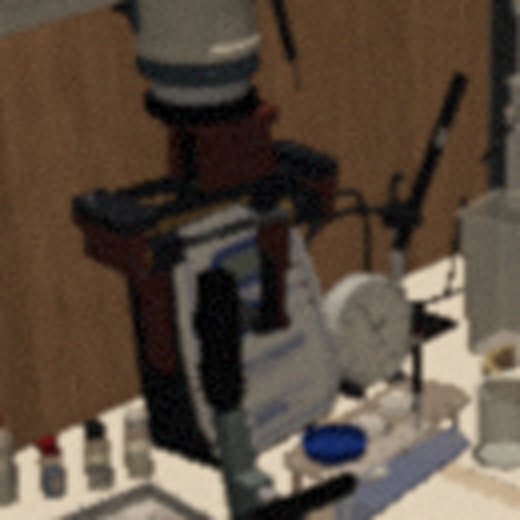

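View pics/w21.png

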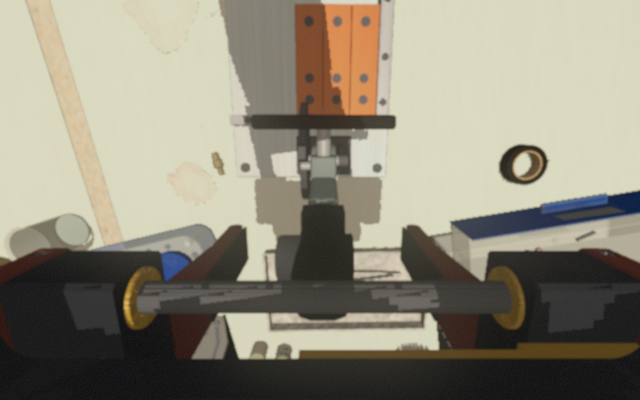

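Request:
apply_moves(
  commands=[
    [[0.002,0,0,0],[0.002,0,0,0],[0.002,0,0,0],[0.002,0,0,0],[0.002,0,0,0],[0.002,0,0,0],[0.002,0,0,0],[0.002,0,0,0]],
  ],
  gripper=0.0,
)

```text
t: 40.52
ee_pos: [690.1, 43.1, 433.7]
orientation: [0.095, 1.569, -0.096]
ft_force: [0.2, -2.5, 0.7]
width: 28.2
```

```bash
python3 - <<'E'
from h import *
st(); im=snap('wrist','w22.png')
E
```

```text
t 40.52 tcp [690.1  43.1 433.7] yaw 1.4496 F [ 0.2 -2.5  0.7] w 28.2 q [ 0.05  0.49  1.45 -0.    1.2  -1.4 ]
```

View pics/w22.png

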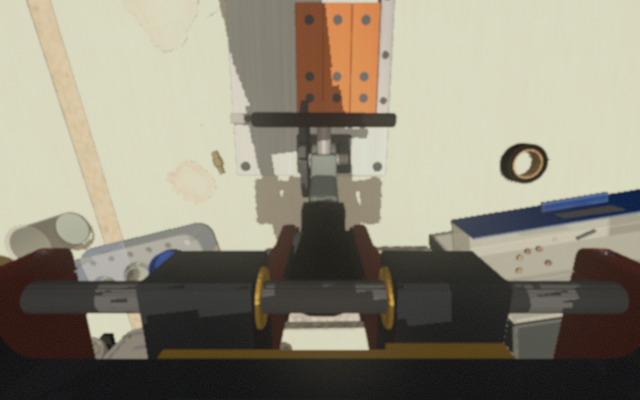

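```bash
python3 - <<'E'
from h import *
st()
for c,(u,v) in {'side':(220,90),'scene':(230,110)}.items():
  im=snap(c,c+'22.png')
  a=im['color'][v:v+90,u:u+90,::-1]; cv2.imwrite('pics/'+c+'22z.png',cv2.resize(a,None,fx=6,fy=6,interpolation=cv2.INTER_CUBIC))
  print(c,(proj(im,[[690.4,43,270],[664.6,46.2,75],[690.1,43.1,251],[690.1,43.1,270.7]])-[u,v])*6)
a=cv2.imread('pics/w21.png')[190:330,220:440]; cv2.imwrite('pics/w21z.png',cv2.resize(a,None,fx=3.5,fy=3.5,interpolation=cv2.INTER_CUBIC))
E
```

```text
t 40.58 tcp [690.1  43.1 433.7] yaw 1.4496 F [ 0.7 -2.6  0.1] w 28.5 q [ 0.05  0.49  1.45 -0.    1.2  -1.4 ]
side [[259.81246207 358.99817359]
 [318.84040496 740.89517166]
 [262.89689304 396.87997283]
 [260.00368975 357.83944109]]
scene [[222.05119344 372.05111109]
 [272.98127733 641.96945037]
 [224.36916167 398.6536146 ]
 [222.31113406 371.37052831]]
```

View pics/side22z.png

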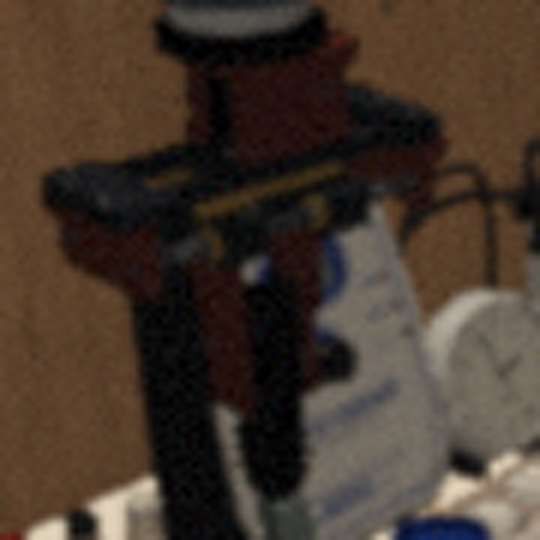

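View pics/scene22z.png

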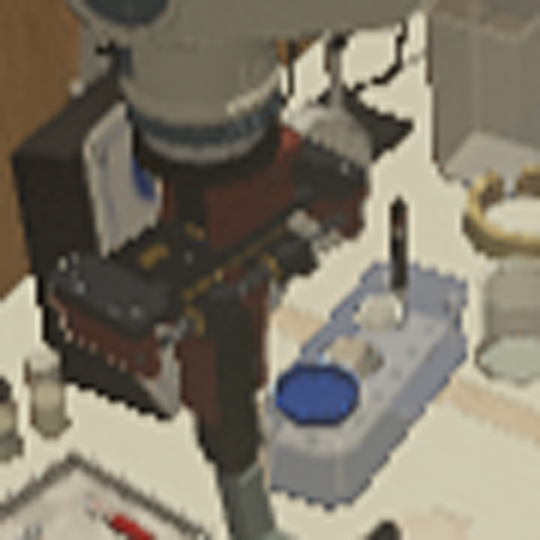

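View pics/w21z.png

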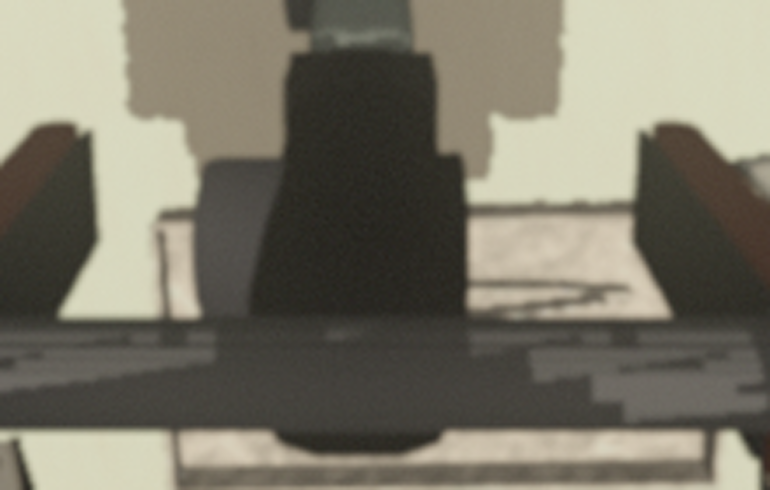

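```bash
python3 - <<'E'
import numpy as np
ph0=1.703
for ph in list(np.arange(1.703,0.10,-0.125))+[0.153,0.13]:
    dx=-197*(np.cos(ph)-np.cos(ph0)); dz=197*(np.sin(ph)-np.sin(ph0))
    print(round(ph,3),round(ph-.153,3),(np.array([.9922*dx,-.1247*dx,dz])).round(1))
E
```

```text
1.703 1.55 [-0.  0.  0.]
1.578 1.425 [-24.4   3.1   1.7]
1.453 1.3 [-48.7   6.1   0.4]
1.328 1.175 [-72.8   9.1  -4.1]
1.203 1.05 [-96.   12.1 -11.5]
1.078 0.925 [-118.2   14.9  -21.7]
0.953 0.8 [-139.    17.5  -34.7]
0.828 0.675 [-158.    19.9  -50.2]
0.703 0.55 [-174.9   22.   -67.9]
0.578 0.425 [-189.5   23.8  -87.7]
0.453 0.3 [-201.5   25.3 -109.1]
0.328 0.175 [-210.8   26.5 -131.8]
0.203 0.05 [-217.2   27.3 -155.6]
0.153 0.0 [-218.9   27.5 -165.3]
0.13 -0.023 [-219.6   27.6 -169.7]
```

Request:
apply_moves(
  commands=[
    [[-0.012,0.0015,0.001,0],[-0.024,0.003,0.0017,0],[-0.036,0.0045,0.0012,0],[-0.049,0.006,0.0004,0]],
  ],
)

```text
t: 41.18
ee_pos: [641.3, 49.1, 434.5]
orientation: [0.095, 1.565, -0.096]
ft_force: [3.5, -3.0, -1.6]
width: 28.1
```

```bash
python3 - <<'E'
from h import *
st(); im=snap('wrist','w23.png'); snap('side','side23.png')
a=cv2.imread('pics/side23.png')[90:290,180:400]; cv2.imwrite('pics/side23z.png',cv2.resize(a,None,fx=3,fy=3,interpolation=cv2.INTER_CUBIC))
E
```

```text
t 41.17 tcp [641.3  49.1 434.5] yaw 1.4491 F [ 3.5 -3.  -1.6] w 28.1 q [ 0.06  0.42  1.56 -0.    1.16 -1.39]
```

View pics/side23z.png

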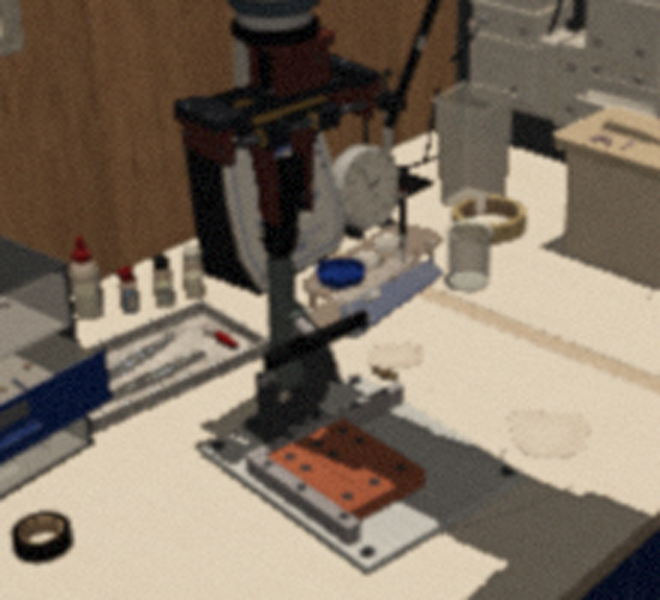

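View pics/w23.png

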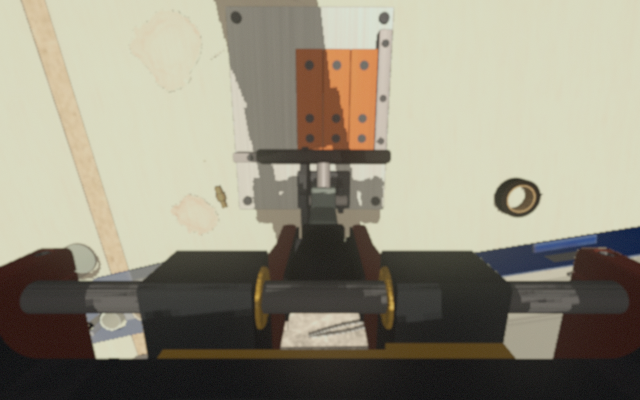

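Request:
apply_moves(
  commands=[
    [[-0.0241,0.003,-0.0045,0],[-0.0473,0.006,-0.0119,0],[-0.0695,0.0088,-0.0221,0],[-0.0903,0.0114,-0.0351,0],[-0.1093,0.0138,-0.0506,0],[-0.1262,0.0159,-0.0683,0]],
  ],
)

```text
t: 42.02
ee_pos: [514.2, 65.1, 366.4]
orientation: [0.095, 1.568, -0.095]
ft_force: [-1.3, -5.1, 4.6]
width: 28.3
```

```bash
python3 - <<'E'
from h import *
st(); im=snap('wrist','w24.png'); snap('side','side24.png')
a=cv2.imread('pics/side24.png')[90:290,180:400]; cv2.imwrite('pics/side24z.png',cv2.resize(a,None,fx=3,fy=3,interpolation=cv2.INTER_CUBIC))
E
```

```text
t 42.02 tcp [514.2  65.1 366.4] yaw 1.4494 F [-1.3 -5.1  4.6] w 28.3 q [ 0.1   0.32  1.9  -0.    0.93 -1.35]
```

View pics/side24z.png

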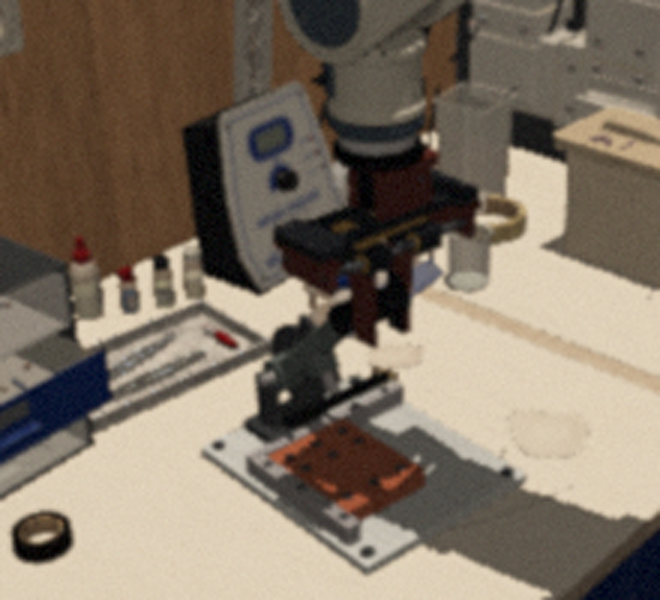

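View pics/w24.png

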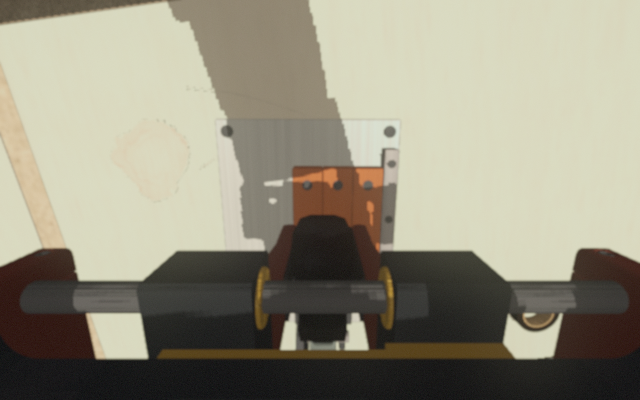

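Request:
apply_moves(
  commands=[
    [[-0.0146,0.0018,-0.0198,0],[-0.0266,0.0033,-0.0412,0],[-0.0359,0.0045,-0.0639,0],[-0.0401,0.005,-0.0781,0],[-0.0423,0.0053,-0.0877,0],[-0.0435,0.0054,-0.093,0],[-0.044,0.0055,-0.0974,0],[-0.0442,0.0055,-0.0995,0]],
  ],
)

```text
t: 43.12
ee_pos: [469.8, 70.7, 265.8]
orientation: [0.096, 1.574, -0.096]
ft_force: [-8.4, -2.2, 3.6]
width: 28.6
```

Request:
apply_moves(
  commands=[
    [[-0.0002,0,-0.001,0],[-0.0003,0,-0.002,0]],
  ],
)

```text
t: 43.38
ee_pos: [469.5, 70.7, 264.0]
orientation: [0.096, 1.574, -0.096]
ft_force: [-8.8, -2.9, 4.5]
width: 28.2
```

```bash
python3 - <<'E'
from h import *
st(); im=snap('wrist','w25.png'); snap('side','side25.png')
a=cv2.imread('pics/side25.png')[120:290,200:400]; cv2.imwrite('pics/side25z.png',cv2.resize(a,None,fx=3.5,fy=3.5,interpolation=cv2.INTER_CUBIC))
E
```

```text
t 43.38 tcp [469.5  70.7 264. ] yaw 1.4488 F [-8.8 -2.9  4.5] w 28.2 q [ 0.12  0.44  2.04  0.    0.67 -1.33]
```

View pics/side25z.png

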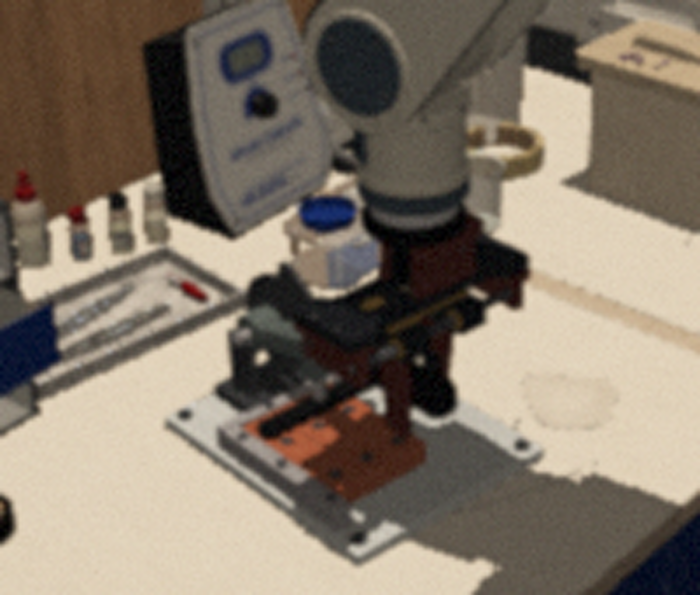

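View pics/w25.png

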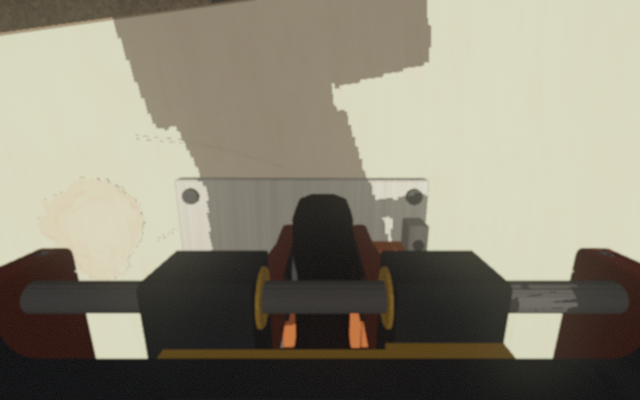

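Request:
apply_moves(
  commands=[
    [[0.001,0,-0.001,0],[0.002,0,-0.003,0],[0.002,0,-0.004,0],[0.002,0,-0.004,0]],
  ],
)

```text
t: 43.98
ee_pos: [470.2, 70.8, 259.5]
orientation: [0.096, 1.578, -0.097]
ft_force: [-13.5, -1.6, 4.0]
width: 28.4
```

Request:
apply_moves(
  commands=[
    [[-0.001,0,-0.002,0],[-0.002,0,-0.003,0],[-0.002,0,-0.004,0],[-0.002,0,-0.004,0]],
  ],
)

```text
t: 44.48
ee_pos: [469.3, 70.8, 256.0]
orientation: [0.096, 1.575, -0.096]
ft_force: [-8.7, -2.0, 3.9]
width: 28.5
```

```bash
python3 - <<'E'
from h import *
o=st(); print(o['moment'].round(2)); im=snap('wrist','w26.png'); im=snap('side','side26.png'); im2=snap('scene','scene26.png')
a=cv2.imread('pics/side26.png')[150:270,210:360]; cv2.imwrite('pics/side26z.png',cv2.resize(a,None,fx=5,fy=5,interpolation=cv2.INTER_CUBIC))
a=cv2.imread('pics/scene26.png')[160:280,230:380]; cv2.imwrite('pics/scene26z.png',cv2.resize(a,None,fx=5,fy=5,interpolation=cv2.INTER_CUBIC))
for c in ['side','scene','wrist']: print([(np.round(d['position']),round(d['conf'],2)) for d in models.place_of(c,'lever_grip')])
E
```

```text
t 44.48 tcp [469.3  70.8 256. ] yaw 1.4487 F [-8.7 -2.   3.9] w 28.5 q [ 0.12  0.45  2.05  0.    0.65 -1.33]
[-0.34  0.98 -0.15]
[(array([472.,  71., 102.]), 0.76)]
[(array([470.,  70., 104.]), 0.73)]
[(array([468.,  69., 103.]), 0.85)]
```

View pics/side26z.png

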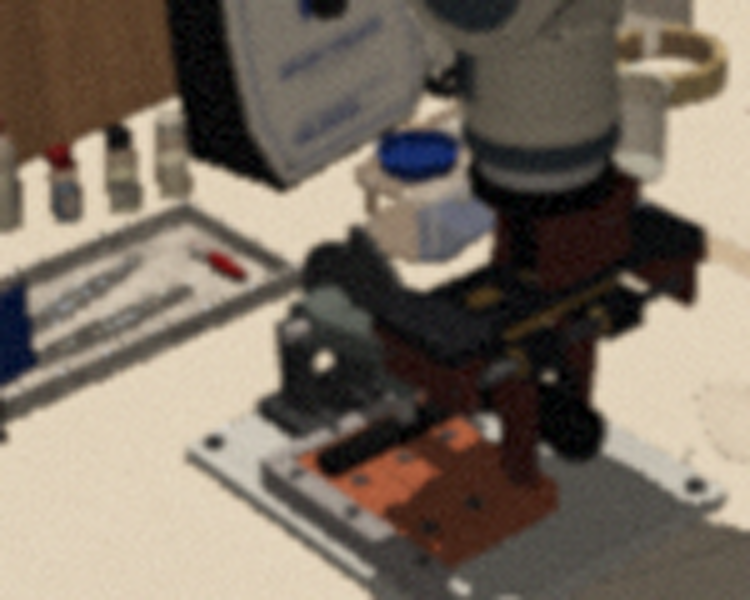

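View pics/scene26z.png

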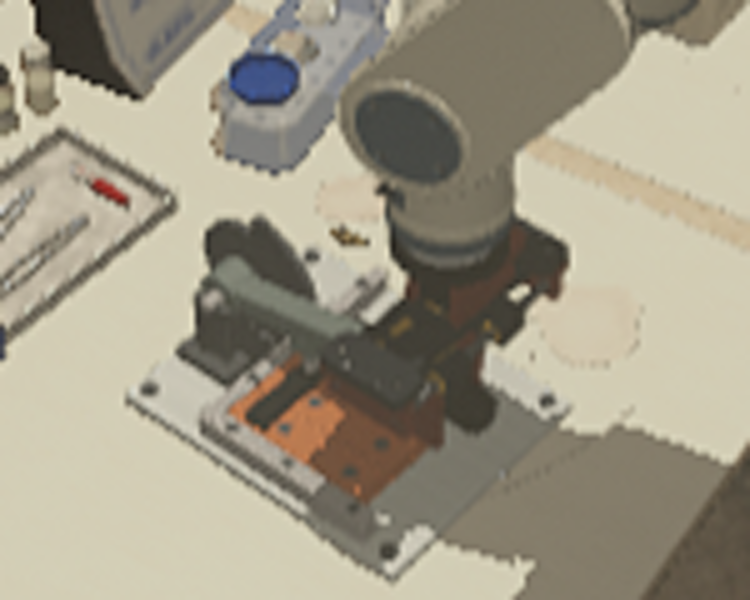

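Request:
apply_moves(
  commands=[
    [[0,0,0,0],[0,0,0,0],[0,0,0,0],[0,0,0,0],[0,0,0,0],[0,0,0,0]],
  ],
  gripper=0.0878,
)

```text
t: 45.52
ee_pos: [470.6, 70.8, 256.4]
orientation: [0.095, 1.568, -0.095]
ft_force: [-0.1, -0.8, -0.5]
width: 84.9
```

Request:
apply_moves(
  commands=[
    [[0,0,0.03,0],[0,0,0.06,0],[0,0,0.1,0],[0,0,0.15,0],[-0.03,-0.03,0.2,0],[-0.05,-0.08,0.25,0],[-0.05,-0.13,0.28,0],[-0.05,-0.18,0.28,0]],
  ],
)

```text
t: 46.52
ee_pos: [420.1, -110.5, 539.4]
orientation: [0.093, 1.563, -0.095]
ft_force: [0.8, 0.0, 0.0]
width: 87.7
```

```bash
python3 - <<'E'
from h import *
o=st(); im=snap('wrist','w27.png'); im=snap('side','side27.png'); im2=snap('scene','scene27.png')
a=cv2.imread('pics/side27.png')[170:290,220:370]; cv2.imwrite('pics/side27z.png',cv2.resize(a,None,fx=5,fy=5,interpolation=cv2.INTER_CUBIC))
a=cv2.imread('pics/scene27.png')[180:280,230:370]; cv2.imwrite('pics/scene27z.png',cv2.resize(a,None,fx=5.5,fy=5.5,interpolation=cv2.INTER_CUBIC))
for c in ['side','scene','wrist']: print([(np.round(d['position']),round(d['conf'],2)) for d in models.place_of(c,'lever_grip')])
E
```

```text
t 46.52 tcp [ 420.1 -110.5  539.4] yaw 1.4507 F [0.8 0.  0. ] w 87.7 q [-0.28 -0.02  1.87  0.    1.29 -1.74]
[(array([470.,  68., 105.]), 0.85)]
[(array([466.,  72., 105.]), 0.82), (array([657.,  46.,  76.]), 0.34)]
[(array([468.,  68., 103.]), 0.87)]
```

View pics/side27z.png

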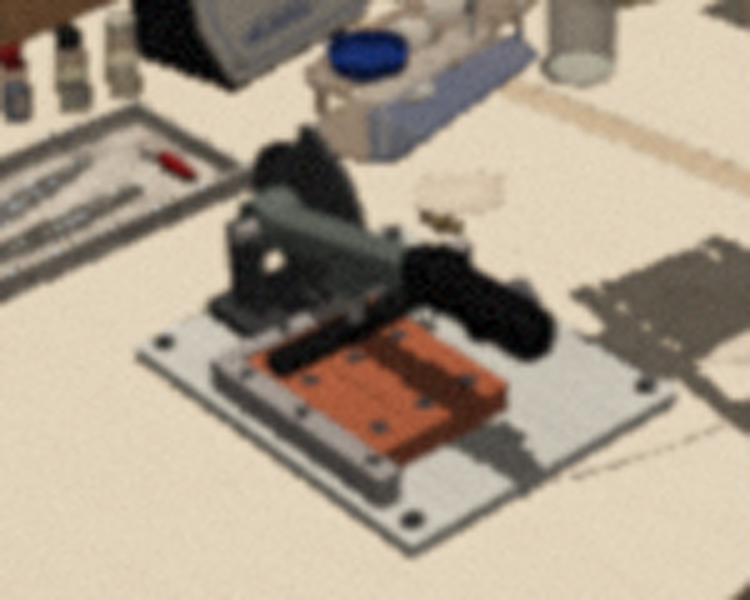

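View pics/scene27z.png

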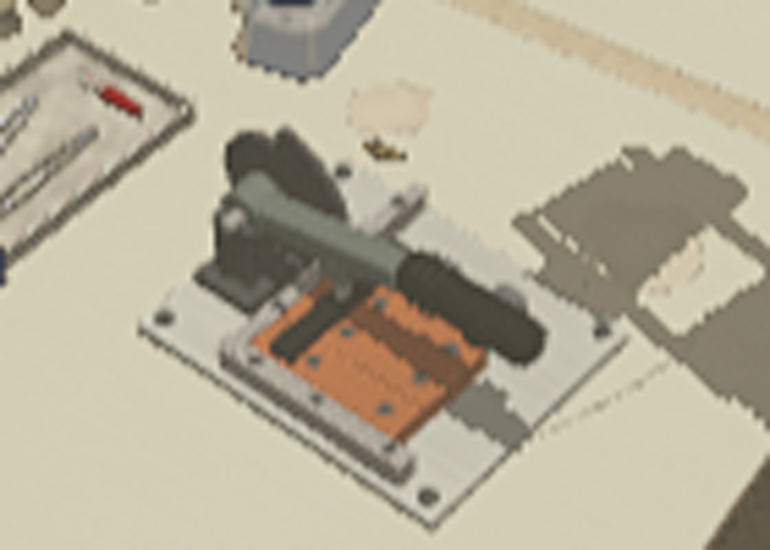

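View pics/w27.png

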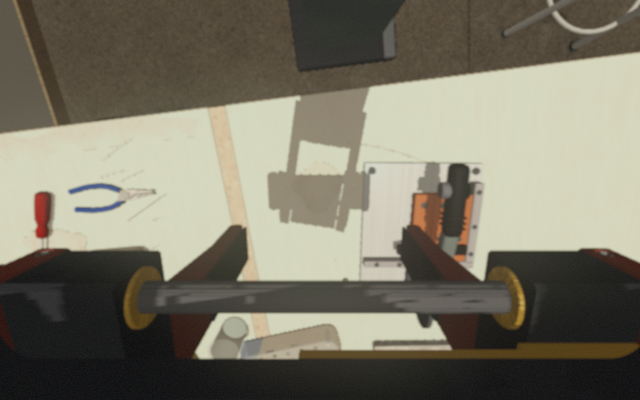

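Request:
apply_moves(
  commands=[
    [[0.04,0.05,-0.04,0],[0.08,0.1,-0.08,0],[0.11,0.15,-0.12,0],[0.12,0.18,-0.15,0],[0.12,0.18,-0.16,0],[0.12,0.18,-0.16,0]],
  ],
  gripper=0.0,
)

```text
t: 47.58
ee_pos: [539.6, 72.1, 374.7]
orientation: [0.092, 1.573, -0.093]
ft_force: [0.4, -0.5, 0.2]
width: 31.4
```

```bash
python3 - <<'E'
from h import *
o=st(); im=snap('wrist','w28.png')
print(proj(im,[[471.4,70.5,105]]))
E
```

```text
t 47.58 tcp [539.6  72.1 374.7] yaw 1.4527 F [ 0.4 -0.5  0.2] w 31.4 q [ 0.11  0.35  1.83 -0.    0.97 -1.34]
[[311.71160455 122.88946083]]
```

View pics/w28.png

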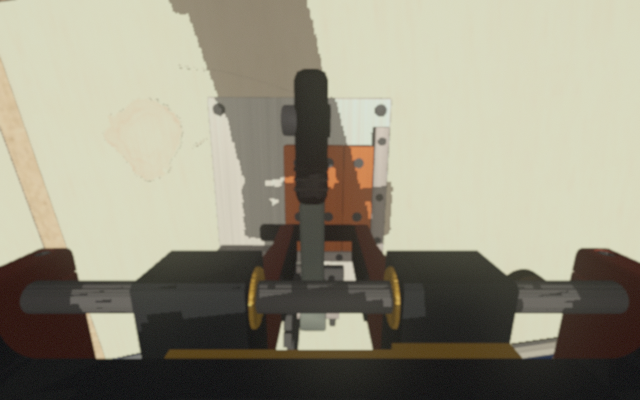

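```bash
python3 - <<'E'
import cv2
a=cv2.imread('pics/w28.png')[60:260,200:400]; cv2.imwrite('pics/w28z.png',cv2.resize(cv2.convertScaleAbs(a,alpha=1.5,beta=20),None,fx=3.9,fy=2.95,interpolation=cv2.INTER_CUBIC))
a=cv2.imread('pics/w28.png')[85:160,260:350]; cv2.imwrite('pics/w28y.png',cv2.resize(cv2.convertScaleAbs(a,alpha=2,beta=20),None,fx=7,fy=7,interpolation=cv2.INTER_CUBIC))
E
```

```text
(no output)
```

View pics/w28z.png

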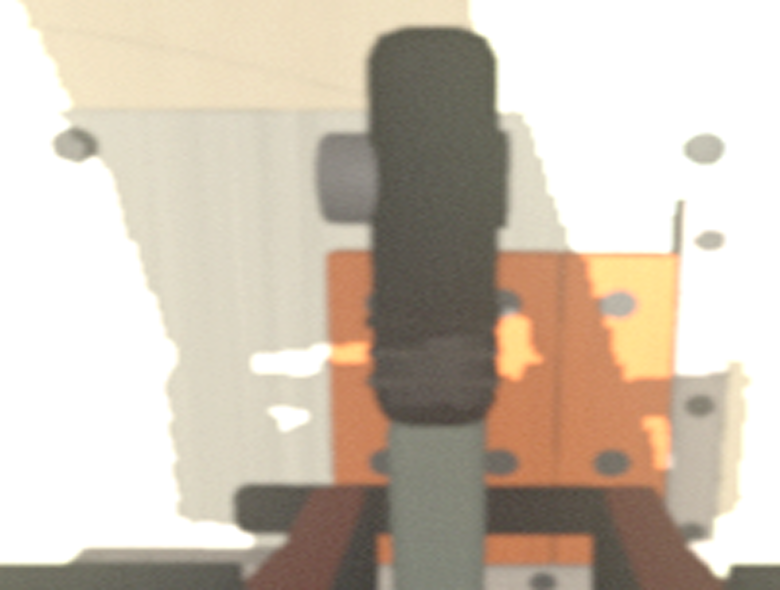

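View pics/w28y.png

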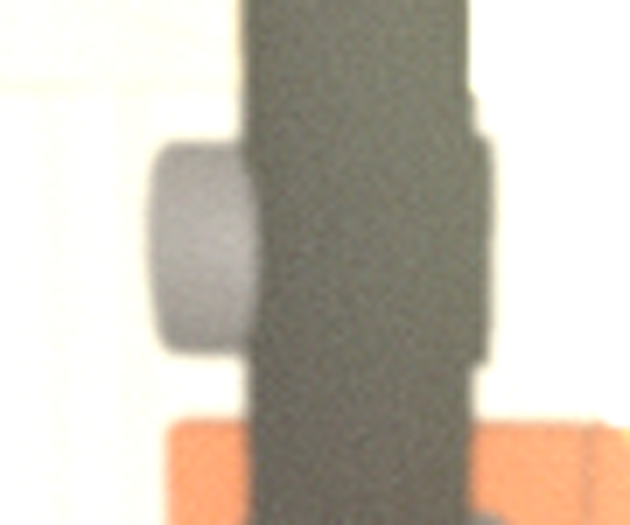

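```bash
python3 - <<'E'
from h import *
im=viewer.get_image('wrist'); P=unproj(im,[[373.8,145.4],[284.1,145.4]],32)[:,:2]-[580,54.8]
a=-.125;R=np.array([[np.cos(a),-np.sin(a)],[np.sin(a),np.cos(a)]]); print('fixture frame (expect -85,65 / -85,-31):',(P@R).round(1))
for c in ['scene','side']:
  for l in ['beaker','black_tape','pliers']: print(c,l,[(np.round(d['position']),round(d['conf'],2)) for d in models.place_of(c,l)][:1])
E
```

```text
fixture frame (expect -85,65 / -85,-31): [[-85.9  64. ]
 [-85.4 -30.8]]
scene beaker [(array([ 726., -324.,    3.]), 0.64)]
scene black_tape [(array([708., 312.,  -3.]), 0.69)]
scene pliers [(array([ 433., -484.,   -1.]), 0.43)]
side beaker [(array([ 725., -328.,   -1.]), 0.84)]
side black_tape [(array([710., 308.,   0.]), 0.8)]
side pliers [(array([ 438., -482.,    1.]), 0.63)]
```

Request:
apply_moves(
  commands=[
    [[0,0,0.04,0],[-0.03,0,0.08,0],[-0.03,0,0.08,0],[-0.03,0,0.08,0]],
  ],
)

```text
t: 48.48
ee_pos: [510.3, 70.4, 456.2]
orientation: [0.096, 1.568, -0.095]
ft_force: [-0.6, 0.2, 0.1]
width: 0.7
```

```bash
python3 - <<'E'
from h import *
st(); im=snap('wrist','w29.png'); print(workorder.close_job())
E
```

```text
t 48.48 tcp [510.3  70.4 456.2] yaw 1.4491 F [-0.6  0.2  0.1] w 0.7 q [ 0.11  0.2   1.82 -0.    1.12 -1.34]
the job is handed in; nothing more can be done
None
```

View pics/w29.png

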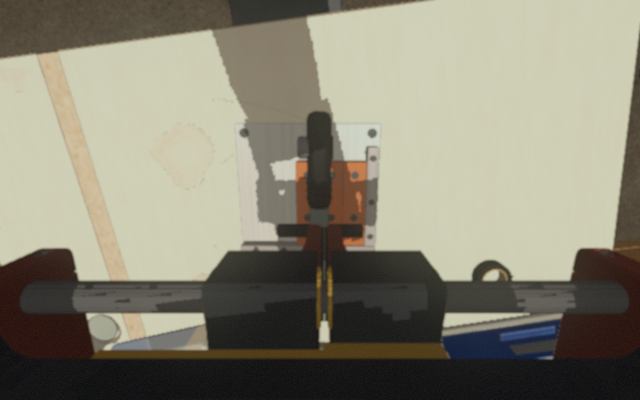

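The three bars I could find are seated flush in the fence corner, and the lever is down with its foot on them and the catch sprung out. I handed the job in at about 48 s of the 210 s allowed. It gives no verdict, so everything below rests on my own measurements. No camera view showed a fourth bar.

I carried each bar in, slid its end against the back fence, then pushed it sideways against the side fence or its neighbour. I then pushed twice from the front, at the two joints between bars. With the button squeezed, I swung the lever down and let go.

- **Bars:** the front corners of the bar block measured (-85.9, 64.0) and (-85.4, -30.8) mm in the fixture's frame. The seated values are (-85, 65) and (-85, -31).
- **Lever and button:** the networks put the grip at a height of 103 to 105 mm, against 105 mm for fully down. The button stands about 10 mm proud in the close-up, so it is fully out.
- **Bystanders:** the beaker, tape and pliers read within a few millimetres of where they started. The arm was clear of everything at the end.

Two readings did not fit what I expected:
- **Finger opening on the grip:** it read about 28 mm where the description says 30 mm. The lever still unlocked and swung freely.
- **End of the swing:** the hand went 8 to 12 mm below where the grip should stop, with only about 4 N on it. The fingers probably slipped down the grip after the lever reached bottom.

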